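Lean the slate name boards against the candy jars and bring the lamp back over them

TASK

Swing the lamp's stiff arm aside so that its shade is clear of the lazy Susan, then lean each of the small slates on the table, lengthwise up and at a slant, against the side of its own jar on the lazy Susan: the short slate against the short jar, the middle one against the middle jar, the tall one against the tall jar (one of them may be missing). When all of them stand leaning, swing the lamp back so that its shade hangs over the middle of the lazy Susan; leave the jars standing where they are and disturb nothing else.

Things in the scene. Friction and masses are not known exactly. Their poses are not given: they have to be found in the camera images.
- turntable: Lazy Susan: a round wooden board, 480 mm across, its flat top 25 mm above the table. It is locked and does not turn. Origin at its centre at table height, z up; its +x axis points roughly away from the robot. The three jars stand in a row on its far half, in any order, about 170 mm apart along its y axis.
- jar_short: Short closed glass jar, upright straight cylinder 84 mm across and 110 mm high including the 20 mm steel lid, 0.9 kg, loose. Origin at the centre of its underside.
- jar_middle: Middle closed glass jar, same shape, 84 mm across, 135 mm high, 0.9 kg, loose. Origin at the centre of its underside.
- jar_tall: Tall closed glass jar, same shape, 84 mm across, 160 mm high, 0.9 kg, loose. Origin at the centre of its underside.
- slate_short: Short slate: flat dark stone slab 80 mm long (its x axis) by 60 mm wide (y) by 10 mm thick (z), about 0.11 kg, at first lying flat on the table; both faces and both ends are alike. Origin at the centre of its underside (5 mm below its middle along its own z). Belongs to the short jar. May be absent.
- slate_middle: Middle slate: the same but 100 mm long, about 0.14 kg. Belongs to the middle jar. May be absent.
- slate_tall: Tall slate: the same but 120 mm long, about 0.16 kg. Belongs to the tall jar. May be absent.
- lamp_arm (a joint): Angle of the lamp's level swing arm about its upright post, rad; the arm stays where it is left (friction about 0.35 N m, that is about 1.1 N at the shade) and stops at -1.7 and 1.0. At 0 the arm points from the post straight along the lamp's -x axis (towards the robot's side); growing values swing it anticlockwise seen from above, that is to the right as the robot sees it (-y), away from the lazy Susan. It starts over the lazy Susan, at about -1.3.
- lamp_grip (a point): Middle of the upright wooden grip pin on top of the lamp's arm, exactly above the shade's centre: a round pin 16 mm in diameter, standing 44 mm above the arm, this point 20 mm below its top and 280 mm above the table. The arm (14 mm wide, 12 mm high) lies just under the pin with its top 256 mm above the table; the white conical shade below it is 90 mm across with its rim 208 mm above the table.
- lamp_pivot (a point): Point on the axis of the lamp's post at the height of the arm (250 mm above the table); the grip pin is 330 mm from this axis. The post is 18 mm thick on a round foot 90 mm across, fixed.
- candy_dish: Small white candy dish with a gold rim, 80 mm across, 30 mm high, on the far side of the lazy Susan. Bystander, leave alone. Origin at the centre of its underside.
- cup: Green cup, 76 mm across, 85 mm high, on the table beyond the slates. Bystander, leave alone. Origin at the centre of its underside.
- spoon: Steel serving spoon lying on the table to the right (-y) of the robot. Bystander, leave alone.
Mind the look-alikes: they are no part of the job. Leave any pink look-alike of the slate_tall alone. Leave any turquoise look-alike of the slate_short alone.

How it is judged:
By the outcome, as a careful person would: the job done as asked, in the order asked, and still so for the second after the job is handed in, with the robot touching nothing.
Of slate_short, slate_middle, slate_tall only 2 to 3 are there at a start; the rules pass over those that are not, and their reading is None.
At some moment in a run one of slate_short, slate_middle, slate_tall may be knocked a few centimetres aside while the robot is not near it.
Once in a run the grip may slacken for a moment while it holds something.
It also fails if it takes over 210 s, if anything falls off the work surface, if the arm or the gripper's body presses on something with over 40 N, if the wrist force passes 120 N, or if a joint passes its speed limit or range.

ROBOT

A 7-joint arm with a two-finger parallel gripper is mounted at the origin on the work surface. World frame = base frame: x ahead of the robot, y to its left, z up, the work surface at z = 0. Lengths are in m, angles in rad, forces in N, time in s.
With the tool pointing down it reaches from about 0.4 to 0.925 m from the base axis. Payload 4.1 kg.
Tool frame: the origin (TCP) lies midway between the tips of the shut fingers; the grasp point (between the pads) lies env.tcp_to_grasp behind it (env.tcp_to_grasp is the distance from the TCP to the grasp point, in m); z points along the fingers, y is the line along which they close (so a half turn about z gives the same grasp; the last joint's range is limited). The gripper opens to 85 mm and grips with 20 to 120 N. Pads are 22 mm wide; open, the fingers measure 114 mm over their backs; the gripper's body (76 mm by 85 mm) begins 54 mm behind the grasp point. The pads swing forward as they close: fully open they stand 13 mm farther back than shut.
Start: joints at [1.043, 0.398, 0.045, 1.537, -0.019, 1.207, -0.051], TCP at [0.27, -0.591, 0.231] pointing down, gripper open.
Joint ranges: [-2.82, 2.82], [-0.49, 2.23], [-1.37, 1.46], [0, 2.46], [-1.36, 4.5], [0.23, 2], [-2.94, 2.94]. Speed limits (rad/s): [2.57, 2.57, 3.14, 3.14, 3.14, 3.14, 3.14].

INTERFACE

Orientations are given as a 3x3 rotation matrix whose columns are the frame's x, y, z axes.
In Python, from cell import env, optics gives the robot as it stands.
- The arm moves only by the tool step_arm, never from a script. Its arguments are lists of equal length, an entry for each row: "hand": the finger opening in cm, from 0 to 8.54; "delta_pos": the shift along the tool's x, y, z in cm, a list of three; "yaw": the turn about the tool's z in rad. A call has 1 to 5 rows; each row shifts and turns the commanded pose from where the row before left it, along the tool's axes as they then stand; what a row does not reach is not made up. A row lasts 1/10 s, in which the tool goes at most 50 mm and 8.59 degrees, less where a joint would pass 70% of its speed; a pose out of reach is approached as far as the arm can. A call with a gripper value outside its range is refused whole. The fingers move at their own pace and stop on an object; "newtons" is the grip in N (left out, the last holds). Time passes only in rows, so rows that do not move let the fingers close. It gives the time, the measured TCP pose, the force, the opening and the grip force at its end, in the units of the state.
- env.observe(): the state, without advancing time (a new reading comes with each control period).
- optics.grab_frame(name): name is "scene" or "top"; returns a dict with "frame" (420x560x3 uint8, blue, green, red), "z_map" (420x560 float32, m along the optical axis (not along the pixel's ray), 0 where there is no reading), "camera_matrix" (3x3 intrinsics, pixels), "xyz" and "rotation" of the camera in the world. Camera axes: x right, y down, z forward; pixel columns grow to the right and rows downward; lengths in m; the calibration is good to about 2 mm. A picture is of the moment at which its call begins.
- env.job_done(): hands the job in; it is judged then, once.
The state is a dict: "time_s": time; "qpos": joint angles; "joint_vel": joint speeds; "tau": joint torques, N m; "tcp_pos": TCP position; "orientation": TCP orientation; "contact_force": force on the tool from outside, world axes, zero at the start; "wrist_torque": the same for the moment, N m; "finger_gap": opening from 0.0 (shut) to 1.0 (fully open); "grasp_force": force on a finger pad.
Only numpy, scipy, OpenCV 4.12 (cv2) and the standard library are available. Lean on these libraries where they do the work, as an engineer would, in place of code of your own. Each camera call takes 0.05 s, during which the arm holds its last target. There are 200 camera calls.

## Working session

There is one attempt and no reset: what is moved stays moved. The work goes in short steps, Python scripts to look and compute and a tool call to move; the robot and the scene stay as the last step left them, time stands still between calls to the robot, and variables do not carry over. Pictures are saved under pics/ and viewed, at most 14 in all, crops included, and the job is handed in when it is done.

Besides the shell and the picture viewer there is one more tool, called after "Emit:" by a JSON object that holds its "op" and its "data", one argument or row to a line. step_arm: Moves the arm, as the interface text tells. Its arguments: {"type":"object","properties":{"hand":{"type":"array","items":{"type":"number"}},"delta_pos":{"type":"array","items":{"type":"array","items":{"type":"number"}}},"yaw":{"type":"array","items":{"type":"number"}},"newtons":{"type":"number"}},"required":["hand","delta_pos","yaw"]}

```bash
mkdir -p pics; ls; cat > h.py <<'E'
import numpy as np, cv2
from cell import env, optics
def grab(n):
    d=optics.grab_frame(n); z=d["z_map"]; K=d["camera_matrix"]
    v,u=np.mgrid[:z.shape[0],:z.shape[1]]
    c=np.stack([(u-K[0,2])/K[0,0]*z,(v-K[1,2])/K[1,1]*z,z],-1)
    d["P"]=c@np.array(d["rotation"]).T+np.array(d["xyz"]); d["P"][z==0]=np.nan
    return d
E
python3 - <<'E'
from h import *
for n in("scene","top"):
    d=grab(n); cv2.imwrite(f"pics/{n}0.png",d["frame"]); np.save(n+"0.npy",d["P"]); print(n,d["xyz"],d["rotation"],d["camera_matrix"])
s=env.observe(); print(s, env.tcp_to_grasp)
E
```

```text
pics
scene [0.94887149 0.67762171 0.78328207] [[-0.85720017  0.31485727 -0.40752026]
 [ 0.51481215  0.54431527 -0.66233627]
 [ 0.01327811 -0.77755115 -0.62867949]] [[398.28672311   0.         275.10087021]
 [  0.         398.28672311 209.29219016]
 [  0.           0.           1.        ]]
top [0.36492724 0.04811368 1.75223705] [[-0.00550216 -0.99356712  0.11311102]
 [-0.99994588  0.00446787 -0.00939556]
 [ 0.00882975 -0.1131566  -0.99353793]] [[519.36033973   0.         275.2158564 ]
 [  0.         519.36033973 217.96692134]
 [  0.           0.           1.        ]]
{'time_s': 0.1, 'qpos': array([ 1.04301101,  0.39913774,  0.04501425,  1.53775338, -0.01871157,
        1.20686701, -0.05069355]), 'joint_vel': array([ 0.0003042 , -0.00106837,  0.00084791, -0.00410389, -0.00036879,
       -0.00098456,  0.00119054]), 'tau': array([ 4.36401344e-03, -4.76259327e+01,  1.37054767e+00, -2.54949832e+01,
        1.20222152e-02,  4.92282139e-03, -2.22685763e-07]), 'tcp_pos': array([ 0.27005436, -0.5906305 ,  0.23035442]), 'orientation': array([[ 9.09415389e-01,  4.15888184e-01, -8.17499708e-04],
       [ 4.15888975e-01, -9.09414090e-01,  1.54074355e-03],
       [-1.02668717e-04, -1.74116501e-03, -9.99998479e-01]]), 'contact_force': array([-0.55260409, -0.20978857, -0.39170923]), 'wrist_torque': array([-0.00843272, -0.01794668, -0.08047272]), 'grasp_force': 0.0, 'finger_gap': 1.0013562548664332} 0.0187
```

View pics/scene0.png

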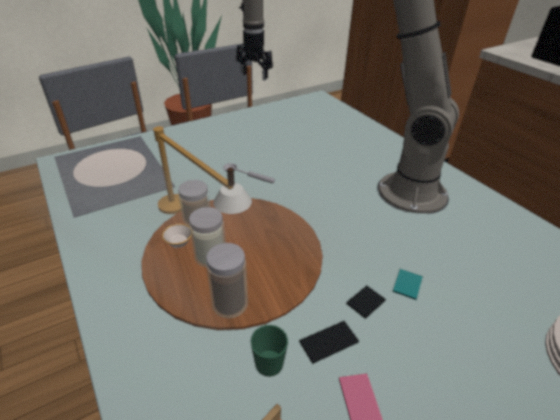

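View pics/top0.png

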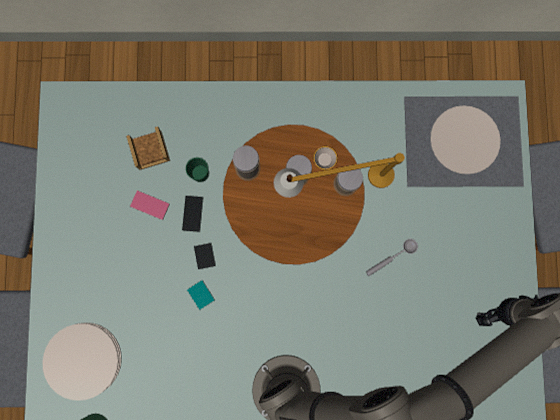

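The scene picture shows the lamp shade (232,195) over the board, the jars at (194,200), (207,235) and (228,280), and two dark slates at (366,300) and (329,341). The top picture shows the slates at (193,213) and (204,256), pink at (150,205), turquoise at (201,294), the grip pin at (289,179) and the post at (398,158). Next I'll measure these.

```bash
cat >> h.py <<'E'
def slates(d):
    """dark rectangles lying on the table (top view): centre, length, width, axis angle"""
    f=d["frame"].astype(int); P=d["P"]
    m=((f.max(-1)<60)&(P[...,2]<.04)&(P[...,0]>.2)&(P[...,0]<.9)&(P[...,1]>.12)&(P[...,1]<.6)).astype(np.uint8)
    n,l,st,c=cv2.connectedComponentsWithStats(m); out=[]
    for i in range(1,n):
        if st[i,4]<80: continue
        q=P[l==i]; r=cv2.minAreaRect((q[:,:2]*1000).astype(np.float32))
        b=cv2.boxPoints(r); e=[b[1]-b[0],b[2]-b[1]]; e.sort(key=np.linalg.norm)
        out.append((np.round(q[:,:2].mean(0),4),np.round(np.linalg.norm(e[1]),0),np.round(np.linalg.norm(e[0]),0),round(float(np.arctan2(e[1][1],e[1][0])),3),round(float(np.nanmedian(q[:,2])),4),st[i,:4]))
    return out
def circ(q):
    A=np.c_[2*q[:,:2],np.ones(len(q))]; s=np.linalg.lstsq(A,(q[:,:2]**2).sum(1),rcond=None)[0]
    return s[:2],np.sqrt(s[2]+s[:2]@s[:2])
E
python3 - <<'E'
from h import *
P=np.load("top0.npy"); f=cv2.imread("pics/top0.png")
for s in slates({"frame":f,"P":P}): print(s)
PS=np.load("scene0.npy")
# table level
print("table z",np.nanmedian(P[300:330,330:400,2]),np.nanmedian(PS[330:380,420:470,2]), "board z",np.nanmedian(P[220:250,260:330,2]))
x,y,z=P[...,0],P[...,1],P[...,2]
hsv=cv2.cvtColor(f,cv2.COLOR_BGR2HSV)
b=((abs(z-.025)<.012)&(hsv[...,0]<20)&(hsv[...,1]>90)&(x>.3)&(x<1.0)&(abs(y)<.35)).astype(np.uint8)
c=max(cv2.findContours(b,0,1)[0],key=cv2.contourArea)
h=cv2.convexHull(c)[:,0]; q=P[h[:,1],h[:,0]]; print("board",circ(q))
for name,Q in(("top",P),("scene",PS)):
  for hh in(.135,.160,.185):
    m=(abs(Q[...,2]-hh)<.006)&(Q[...,0]>.5)&(Q[...,0]<1.05)&(abs(Q[...,1])<.35)
    n,l,st,cc=cv2.connectedComponentsWithStats(m.astype(np.uint8))
    for i in range(1,n):
      if st[i,4]>60:
        q=Q[l==i]; (cx,cy),r=cv2.minEnclosingCircle((q[:,:2]*1000).astype(np.float32)); print(name,hh,st[i,4],round(cx),round(cy),round(r),np.round(q.mean(0),3))
m=(z>.27)&(z<.33)&(x>.4)&(abs(y)<.3); print("pin?",m.sum(),P[m].mean(0),P[m][:,2].max())
for a in(P,PS):
  m=(a[...,2]>.245)&(a[...,2]<.265)&(a[...,0]>.5)&(a[...,0]<1)&(abs(a[...,1])<.4); print("arm",m.sum(),P.shape, a[m].min(0),a[m].max(0)); 
  q=a[m][:,:2].astype(np.float32); print(cv2.fitLine(q,cv2.DIST_HUBER,0,.01,.01).ravel())
m=(PS[...,2]>.268)&(PS[...,0]>.5)&(PS[...,0]<1)&(abs(PS[...,1])<.25)&(PS[...,2]<.34);print("pin scene",m.sum(),PS[m].mean(0) if m.any() else 0)
m=(PS[...,2]>.06)&(PS[...,2]<.24)&(PS[...,0]>.6)&(PS[...,0]<1)&(PS[...,1]<-.24)&(PS[...,1]>-.45);q=PS[m];print("post",len(q),np.median(q,0),q.min(0),q.max(0))
E
```

```text
(array([0.58  , 0.3122]), np.float32(117.0), np.float32(59.0), -0.101, 0.0104, array([182, 196,  21,  36], dtype=int32))
(array([0.4374, 0.2697]), np.float32(77.0), np.float32(58.0), 0.201, 0.0105, array([194, 243,  21,  26], dtype=int32))
table z 0.0007418508002499102 -0.00024074187899947308 board z 0.025453616405154422
board (array([ 0.64599264, -0.02951023]), np.float64(0.2370520199820542))
top 0.135 369 678 -206 40 [ 0.673 -0.206  0.135]
top 0.16 324 710 -42 40 [ 0.717 -0.045  0.16 ]
top 0.185 465 731 124 40 [0.732 0.123 0.185]
scene 0.135 418 676 -202 41 [ 0.677 -0.198  0.134]
scene 0.135 166 707 -35 41 [ 0.716 -0.01   0.136]
scene 0.135 146 732 134 41 [0.742 0.157 0.135]
scene 0.16 587 706 -39 42 [ 0.707 -0.035  0.159]
scene 0.16 209 731 130 41 [0.742 0.155 0.161]
scene 0.185 868 730 128 41 [0.731 0.13  0.184]
pin? 34 [ 0.64844627 -0.00626633  0.29525676] 0.30560259480462704
arm 647 (420, 560, 3) [ 0.62458207 -0.34187586  0.2450835 ] [0.72726765 0.01926129 0.26492609]
[ 0.19384982 -0.98103124  0.67725253 -0.15240765]
arm 634 (420, 560, 3) [ 0.62420975 -0.33703348  0.24500897] [0.72345235 0.02193404 0.26486448]
[ 0.19360632 -0.9810793   0.68535686 -0.18085343]
pin scene 105 [6.49222914e-01 2.93016688e-05 2.86859851e-01]
post 339 [ 0.71161465 -0.32117092  0.15426526] [ 0.66639509 -0.33064631  0.06000771] [ 0.72428771 -0.24001543  0.23944653]
```

```bash
cat >> h.py <<'E'
def plan(way,step=4.,ystep=.12):
    """way: list of (x,y,z,phi) in m/rad, phi = heading of tool x; prints rows for step_arm from the present pose"""
    s=env.observe(); R=s["orientation"]; p=np.array([*s["tcp_pos"],np.arctan2(R[1,0],R[0,0])])
    print("from",np.round(p,4),"t",s["time_s"])
    for w in way:
        w=np.array([p[i] if a is None else a for i,a in enumerate(w)],float)
        n=int(np.ceil(max(np.linalg.norm(w[:3]-p[:3])*100/step,abs(w[3]-p[3])/ystep,1)))
        D=[];Y=[]
        for i in range(n):
            t=p+(w-p)/(n-i); d=(t-p)*100; c,s_=np.cos(p[3]),np.sin(p[3])
            dd=np.round([c*d[0]+s_*d[1], s_*d[0]-c*d[1], -d[2]],2); y=round(-(t[3]-p[3]),3)
            D.append([float(a) for a in dd]);Y.append(float(y))
            p=np.array([p[0]+(c*dd[0]+s_*dd[1])/100,p[1]+(s_*dd[0]-c*dd[1])/100,p[2]-dd[2]/100,p[3]-y])
        for i in range(0,n,5): print(D[i:i+5],Y[i:i+5])
        print("->",np.round(p,4))
def st():
    s=env.observe();R=s["orientation"];print(round(s["time_s"],2),np.round(s["tcp_pos"],4),"phi",round(float(np.arctan2(R[1,0],R[0,0])),4),"F",np.round(s["contact_force"],1),"gap",round(s["finger_gap"]*8.54,2),"gf",round(s["grasp_force"],1))
E
python3 - <<'E'
from h import *
P=np.load("top0.npy");z=P[...,2]
m=(abs(z-.085)<.01)&(P[...,1]>.2)&(P[...,1]<.45)&(P[...,0]>.5)&(P[...,0]<.9); print("cup",circ(P[m]),P[m].min(0),P[m].max(0))
plan([(.45,-.35,.40,.85),(.649,-.003,.36,1.27),(.649,-.003,.262,1.27)])
E
```

```text
cup (array([0.7210171, 0.287344 ]), np.float64(0.035362331719015386)) [0.6842506  0.2498772  0.07506433] [0.75781509 0.32347648 0.09374293]
from [ 0.2701 -0.5906  0.2304  0.4289] t 0.1
[[2.93, -1.6, -1.88], [3.0, -1.46, -1.89], [3.07, -1.32, -1.88], [3.13, -1.17, -1.89], [3.18, -1.02, -1.88]] [-0.047, -0.047, -0.047, -0.047, -0.047]
[[3.22, -0.87, -1.89], [3.26, -0.72, -1.88], [3.29, -0.58, -1.89], [3.31, -0.42, -1.88]] [-0.047, -0.046, -0.047, -0.046]
-> [ 0.45   -0.35    0.4     0.8499]
[[3.56, -0.72, 0.36], [3.59, -0.59, 0.36], [3.61, -0.45, 0.36], [3.62, -0.31, 0.36], [3.63, -0.18, 0.37]] [-0.038, -0.038, -0.038, -0.038, -0.038]
[[3.64, -0.04, 0.36], [3.64, 0.1, 0.37], [3.63, 0.24, 0.36], [3.61, 0.38, 0.37], [3.6, 0.52, 0.36]] [-0.038, -0.038, -0.039, -0.038, -0.039]
[[3.58, 0.66, 0.37]] [-0.038]
-> [ 0.649  -0.0029  0.36    1.2699]
[[-0.0, 0.0, 3.27], [-0.0, 0.0, 3.26], [-0.0, 0.0, 3.27]] [-0.0, -0.0, -0.0]
-> [ 0.649  -0.0029  0.262   1.2699]
```

Emit:
{"op": "step_arm", "data": {
  "hand": [6,6,6,6,6],
  "delta_pos": [
    [2.9,-1.6,-1.9],
    [3.0,-1.5,-1.9],
    [3.1,-1.3,-1.9],
    [3.1,-1.2,-1.9],
    [3.2,-1.0,-1.9]
  ],
  "yaw": [-0.05,-0.05,-0.05,-0.05,-0.05]
}}

```text
time_s: 0.6
tcp_pos: [0.3697, -0.4553, 0.3266]
orientation: [[0.777, 0.629, -0.001], [0.629, -0.777, 0.0], [-0.0, -0.001, -1.0]]
contact_force: [0.6, -0.7, 0.1]
finger_gap: 0.701
grasp_force: 0.0
```

Emit:
{"op": "step_arm", "data": {
  "hand": [6,6,6,6,6],
  "delta_pos": [
    [3.2,-0.9,-1.9],
    [3.2,-0.7,-1.9],
    [3.3,-0.6,-1.9],
    [3.3,-0.4,-1.9],
    [3.6,-0.7,0.3]
  ],
  "yaw": [-0.05,-0.05,-0.05,-0.04,-0.04]
}}

```text
time_s: 1.1
tcp_pos: [0.4659, -0.3164, 0.4022]
orientation: [[0.614, 0.789, 0.005], [0.789, -0.614, -0.003], [0.0, 0.006, -1.0]]
contact_force: [0.3, 0.0, -0.4]
finger_gap: 0.705
grasp_force: 0.0
```

Emit:
{"op": "step_arm", "data": {
  "hand": [6,6,6,6,6],
  "delta_pos": [
    [3.6,-0.6,0.3],
    [3.6,-0.5,0.3],
    [3.6,-0.3,0.3],
    [3.6,-0.2,0.3],
    [3.6,0,0.3]
  ],
  "yaw": [-0.04,-0.04,-0.04,-0.04,-0.04]
}}

```text
time_s: 1.6
tcp_pos: [0.5503, -0.1558, 0.3838]
orientation: [[0.444, 0.896, -0.001], [0.896, -0.444, -0.0], [-0.0, -0.001, -1.0]]
contact_force: [0.6, -0.7, -0.9]
finger_gap: 0.702
grasp_force: 0.0
```

```bash
python3 -c "
from h import *
plan([(.649,-.003,.36,1.27),(.649,-.003,.262,1.27)])"
```

```text
from [ 0.5503 -0.1558  0.3838  1.1104] t 1.6
[[3.61, 0.41, 0.48], [3.6, 0.53, 0.47], [3.58, 0.64, 0.48], [3.56, 0.76, 0.47], [3.54, 0.87, 0.48]] [-0.032, -0.032, -0.032, -0.032, -0.032]
-> [ 0.649  -0.003   0.36    1.2704]
[[-0.0, -0.0, 3.27], [-0.0, -0.0, 3.26], [-0.0, -0.0, 3.27]] [0.0, 0.0, 0.0]
-> [ 0.649  -0.003   0.262   1.2704]
```

Emit:
{"op": "step_arm", "data": {
  "hand": [6,6,6,6,6],
  "delta_pos": [
    [3.6,0.4,0.5],
    [3.6,0.5,0.5],
    [3.6,0.6,0.5],
    [3.5,0.8,0.5],
    [3.4,0.9,0.5]
  ],
  "yaw": [-0.03,-0.03,-0.03,-0.03,-0.03]
}}

```text
time_s: 2.1
tcp_pos: [0.6494, -0.0053, 0.3585]
orientation: [[0.306, 0.952, -0.001], [0.952, -0.306, -0.0], [-0.0, -0.001, -1.0]]
contact_force: [0.9, -0.6, 0.6]
finger_gap: 0.703
grasp_force: 0.0
```

```bash
python3 -c "
from h import *
plan([(.649,-.003,.262,1.27)])"
```

```text
from [ 0.6494 -0.0053  0.3585  1.2602] t 2.1
[[0.07, -0.04, 3.22], [0.07, -0.03, 3.22], [0.07, -0.04, 3.21]] [-0.003, -0.003, -0.004]
-> [ 0.649  -0.003   0.262   1.2702]
```

Descend and grip the pin.

Emit:
{"op": "step_arm", "data": {
  "hand": [5,5,5,5,5],
  "delta_pos": [
    [0,0,3.2],
    [0,0,3.2],
    [0,0,3.2],
    [0,0,0],
    [0,0,0]
  ],
  "yaw": [0,0,0,0,0],
  "newtons": 25
}}

```text
time_s: 2.6
tcp_pos: [0.6488, -0.0067, 0.2633]
orientation: [[0.307, 0.952, -0.001], [0.952, -0.307, -0.0], [-0.0, -0.001, -1.0]]
contact_force: [0.0, 0.5, 0.7]
finger_gap: 0.588
grasp_force: 0.0
```

Emit:
{"op": "step_arm", "data": {
  "hand": [0,0,0,0,0],
  "delta_pos": [
    [0,0,0],
    [0,0,0],
    [0,0,0],
    [0,0,0],
    [0,0,0]
  ],
  "yaw": [0,0,0,0,0],
  "newtons": 25
}}

```text
time_s: 3.1
tcp_pos: [0.6498, -0.0062, 0.2654]
orientation: [[0.307, 0.952, 0.003], [0.952, -0.307, 0.0], [0.001, 0.003, -1.0]]
contact_force: [-1.6, 0.4, 6.0]
finger_gap: 0.181
grasp_force: 24.8
```

```bash
cat > lamp.py <<'E'
from h import *
import sys
# arc rows about the pivot, tool turning along: python lamp.py total_angle nrows
piv=np.array([.713,-.327]); tot,n=float(sys.argv[1]),int(sys.argv[2])
st(); s=env.observe(); R=s["orientation"]; p=s["tcp_pos"][:2]; ph=np.arctan2(R[1,0],R[0,0])
v=p-piv; a=np.arctan2(v[1],v[0]); r=np.hypot(*v); print("r",r,"ang",a)
for i in range(n):
    a2=a+tot/n; t=piv+r*np.array([np.cos(a2),np.sin(a2)]); d=(t-p)*100; c,k=np.cos(ph),np.sin(ph)
    print([round(float(c*d[0]+k*d[1]),2),round(float(k*d[0]-c*d[1]),2)],round(-tot/n,3)); p=t;a=a2;ph+=tot/n
print(p,a,ph)
E
python3 lamp.py 1.6 16
```

```text
3.1 [ 0.6498 -0.0062  0.2654] phi 1.2589 F [-1.6  0.4  6. ] gap 1.55 gf 24.8
r 0.32691466637748723 ang 1.7652497833568441
[-1.73, -2.77] -0.1
[-1.73, -2.77] -0.1
[-1.73, -2.77] -0.1
[-1.73, -2.77] -0.1
[-1.73, -2.77] -0.1
[-1.73, -2.77] -0.1
[-1.73, -2.77] -0.1
[-1.73, -2.77] -0.1
[-1.73, -2.77] -0.1
[-1.73, -2.77] -0.1
[-1.73, -2.77] -0.1
[-1.73, -2.77] -0.1
[-1.73, -2.77] -0.1
[-1.73, -2.77] -0.1
[-1.73, -2.77] -0.1
[-1.73, -2.77] -0.1
[ 0.39422785 -0.39950874] 3.3652497833568455 2.858887648476311
```

Emit:
{"op": "step_arm", "data": {
  "hand": [0,0,0,0,0],
  "delta_pos": [
    [0,0,-0.3],
    [-0.9,-1.4,0],
    [-1.73,-2.77,0],
    [-1.73,-2.77,0],
    [-1.73,-2.77,0]
  ],
  "yaw": [0,-0.05,-0.1,-0.1,-0.1]
}}

```text
time_s: 3.6
tcp_pos: [0.5413, -0.0475, 0.2654]
orientation: [[-0.044, 0.999, -0.001], [0.999, 0.044, 0.001], [0.001, -0.001, -1.0]]
contact_force: [1.5, -0.2, -0.8]
finger_gap: 0.18
grasp_force: 25.5
```

```bash
python3 lamp.py 1.25 13|uniq
```

```text
3.6 [ 0.5413 -0.0475  0.2654] phi 1.6148 F [ 1.5 -0.2 -0.8] gap 1.53 gf 25.5
r 0.3280194972113882 ang 2.121778066907153
[-1.66, -2.68] -0.096
[ 0.39363231 -0.40184029] 3.3717780669071544 2.864820693543573
```

Works well; continue the arc.

Emit:
{"op": "step_arm", "data": {
  "hand": [0,0,0,0,0],
  "delta_pos": [
    [-1.73,-2.77,0],
    [-1.73,-2.77,0],
    [-1.73,-2.77,0],
    [-1.73,-2.77,0],
    [-1.73,-2.77,0]
  ],
  "yaw": [-0.1,-0.1,-0.1,-0.1,-0.1]
}}

```text
time_s: 4.1
tcp_pos: [0.4268, -0.1629, 0.2654]
orientation: [[-0.517, 0.856, -0.004], [0.856, 0.517, 0.003], [0.005, -0.002, -1.0]]
contact_force: [-0.1, 2.0, -2.9]
finger_gap: 0.178
grasp_force: 25.3
```

Emit:
{"op": "step_arm", "data": {
  "hand": [0,0,0,0,0],
  "delta_pos": [
    [-1.73,-2.77,0],
    [-1.73,-2.77,0],
    [-1.73,-2.77,0],
    [-1.73,-2.77,0],
    [-1.73,-2.77,0]
  ],
  "yaw": [-0.1,-0.1,-0.1,-0.1,-0.1]
}}

```text
time_s: 4.6
tcp_pos: [0.3813, -0.3202, 0.2654]
orientation: [[-0.863, 0.506, -0.008], [0.506, 0.863, 0.003], [0.008, -0.002, -1.0]]
contact_force: [-4.4, 1.5, 1.4]
finger_gap: 0.183
grasp_force: 25.6
```

Emit:
{"op": "step_arm", "data": {
  "hand": [0,0,0,0,0],
  "delta_pos": [
    [-1.73,-2.77,0],
    [-0.87,-1.4,0],
    [0,0,0],
    [0,0,0],
    [0,0,0]
  ],
  "yaw": [-0.1,-0.05,0,0,0]
}}

```text
time_s: 5.1
tcp_pos: [0.3838, -0.3708, 0.2654]
orientation: [[-0.926, 0.377, -0.008], [0.377, 0.926, -0.0], [0.008, -0.004, -1.0]]
contact_force: [-8.2, -1.4, 0.7]
finger_gap: 0.178
grasp_force: 25.8
```

Emit:
{"op": "step_arm", "data": {
  "hand": [5,5,5,5,5],
  "delta_pos": [
    [0,0,0],
    [0,0,0],
    [0,0,0],
    [0,0,-2],
    [0,0,-4]
  ],
  "yaw": [0,0,0,0,0]
}}

```text
time_s: 5.6
tcp_pos: [0.3877, -0.3671, 0.324]
orientation: [[-0.928, 0.372, -0.005], [0.372, 0.928, 0.005], [0.006, 0.003, -1.0]]
contact_force: [-0.2, -0.9, 0.2]
finger_gap: 0.588
grasp_force: 0.0
```

```bash
python3 - <<'E'
from h import *
st(); d=grab("top"); cv2.imwrite("pics/top1.png",d["frame"])
for s in slates(d): print(s)
print(env.observe()["qpos"])
P=d["P"];m=(P[...,2]>.245)&(P[...,2]<.265)&(P[...,0]>.3)&(P[...,0]<1)&(P[...,1]<-.25); print(P[m].min(0),P[m].max(0))
E
```

```text
5.6 [ 0.3877 -0.3671  0.324 ] phi 2.7601 F [-0.2 -0.9  0.2] gap 5.02 gf 0.0
(array([0.5807, 0.3121]), np.float32(116.0), np.float32(58.0), -0.089, 0.0102, array([182, 196,  21,  35], dtype=int32))
(array([0.4376, 0.2699]), np.float32(76.0), np.float32(57.0), 0.187, 0.0108, array([194, 243,  21,  26], dtype=int32))
[ 0.90475974  0.13738598 -0.25569952  1.65362239  0.03605796  1.34580208
  1.83263053]
[ 0.36005261 -0.39284852  0.24505024] [ 0.72457928 -0.31620489  0.26467243]
```

```bash
python3 -c "
from h import *
plan([(.40,-.33,.345,2.78),(.6316,.307,.2,3.047)],step=4.4)"
```

```text
from [ 0.3913 -0.3699  0.3334  2.7598] t 5.65
[[0.67, 4.03, -1.16]] [-0.02]
-> [ 0.4    -0.33    0.345   2.7798]
[[0.06, 4.24, 0.91], [-0.02, 4.24, 0.91], [-0.09, 4.23, 0.91], [-0.16, 4.23, 0.91], [-0.23, 4.23, 0.91]] [-0.017, -0.017, -0.017, -0.017, -0.017]
[[-0.3, 4.22, 0.9], [-0.38, 4.22, 0.91], [-0.45, 4.21, 0.9], [-0.51, 4.21, 0.91], [-0.59, 4.2, 0.9]] [-0.017, -0.017, -0.016, -0.017, -0.016]
[[-0.65, 4.18, 0.91], [-0.73, 4.17, 0.9], [-0.79, 4.16, 0.91], [-0.86, 4.15, 0.9], [-0.93, 4.13, 0.91]] [-0.017, -0.016, -0.017, -0.016, -0.017]
[[-1.0, 4.12, 0.9]] [-0.016]
-> [0.6316 0.307  0.2    3.0468]
```

Emit:
{"op": "step_arm", "data": {
  "hand": [7.5,7.5,7.5,7.5,7.5],
  "delta_pos": [
    [0.7,4.0,-1.2],
    [0,4.2,0.9],
    [0,4.2,0.9],
    [-0.1,4.2,0.9],
    [-0.2,4.2,0.9]
  ],
  "yaw": [-0.02,-0.02,-0.02,-0.02,-0.02]
}}

```text
time_s: 6.15
tcp_pos: [0.4558, -0.1691, 0.3025]
orientation: [[-0.961, 0.278, 0.002], [0.278, 0.961, -0.001], [-0.002, -0.0, -1.0]]
contact_force: [0.7, 0.1, -0.1]
finger_gap: 0.877
grasp_force: 0.0
```

Emit:
{"op": "step_arm", "data": {
  "hand": [7.5,7.5,7.5,7.5,7.5],
  "delta_pos": [
    [-0.2,4.2,0.9],
    [-0.3,4.2,0.9],
    [-0.4,4.2,0.9],
    [-0.4,4.2,0.9],
    [-0.5,4.2,0.9]
  ],
  "yaw": [-0.02,-0.02,-0.02,-0.02,-0.02]
}}

```text
time_s: 6.65
tcp_pos: [0.5236, 0.0306, 0.2574]
orientation: [[-0.984, 0.18, 0.002], [0.18, 0.984, -0.0], [-0.002, 0.0, -1.0]]
contact_force: [0.4, -0.4, -0.5]
finger_gap: 0.878
grasp_force: 0.0
```

Emit:
{"op": "step_arm", "data": {
  "hand": [7.5,7.5,7.5,7.5,7.5],
  "delta_pos": [
    [-0.6,4.2,0.9],
    [-0.7,4.2,0.9],
    [-0.7,4.2,0.9],
    [-0.8,4.2,0.9],
    [-0.9,4.1,0.9]
  ],
  "yaw": [-0.02,-0.02,-0.01,-0.01,-0.01]
}}

```text
time_s: 7.15
tcp_pos: [0.591, 0.232, 0.2121]
orientation: [[-0.994, 0.112, 0.001], [0.112, 0.994, 0.001], [-0.001, 0.001, -1.0]]
contact_force: [0.1, 0.0, 0.6]
finger_gap: 0.877
grasp_force: 0.0
```

```bash
python3 - <<'E'
from h import *
plan([(.6316,.307,.2,3.047),(.6316,.307,.03,3.047)])
d=grab("top"); cv2.imwrite("pics/top2.png",d["frame"])
for s in slates(d): print(s)
E
```

```text
from [0.591  0.232  0.2121 3.0298] t 7.15
[[-1.07, 2.63, 0.4], [-1.08, 2.63, 0.41], [-1.09, 2.62, 0.4]] [-0.006, -0.006, -0.005]
-> [0.6315 0.307  0.2    3.0468]
[[-0.0, 0.0, 3.4], [-0.0, 0.0, 3.4], [-0.0, 0.0, 3.4], [-0.0, 0.0, 3.4], [-0.0, 0.0, 3.4]] [-0.0, -0.0, -0.0, -0.0, -0.0]
-> [0.6315 0.307  0.03   3.0468]
(array([0.5583, 0.3176]), np.float32(92.0), np.float32(59.0), -0.066, 0.0103, array([182, 203,  19,  29], dtype=int32))
(array([0.4375, 0.2699]), np.float32(77.0), np.float32(58.0), 0.185, 0.0104, array([194, 243,  21,  26], dtype=int32))
```

Emit:
{"op": "step_arm", "data": {
  "hand": [7.5,7.5,7.5,7.5,7.5],
  "delta_pos": [
    [-1.0,2.6,0.4],
    [-1.0,2.6,0.4],
    [-1.0,2.4,0.4],
    [0,0,4],
    [0,0,4]
  ],
  "yaw": [0,0,0,0,0]
}}

```text
time_s: 7.7
tcp_pos: [0.6297, 0.3042, 0.1206]
orientation: [[-0.994, 0.111, 0.003], [0.111, 0.994, 0.003], [-0.003, 0.003, -1.0]]
contact_force: [-0.4, -0.1, -0.1]
finger_gap: 0.874
grasp_force: 0.0
```

Emit:
{"op": "step_arm", "data": {
  "hand": [7.5,7.5,7.5,7.5,7.5],
  "delta_pos": [
    [0,0,3.5],
    [0,0,3.5],
    [0,0,2],
    [0,0,1],
    [0,0,0]
  ],
  "yaw": [0,0,0,0,0]
}}

```text
time_s: 8.2
tcp_pos: [0.6281, 0.3015, 0.019]
orientation: [[-0.994, 0.112, -0.002], [0.112, 0.994, -0.001], [0.002, -0.001, -1.0]]
contact_force: [-0.7, -0.4, -0.2]
finger_gap: 0.878
grasp_force: 0.0
```

```bash
python3 - <<'E'
from h import *
plan([(.6316,.307,-.003,3.047)])
d=grab("scene"); cv2.imwrite("pics/s1.png",d["frame"])
E
```

```text
from [0.6281 0.3015 0.019  3.0291] t 8.2
[[-0.28, 0.59, 2.2]] [-0.018]
-> [ 6.3160e-01  3.0700e-01 -3.0000e-03  3.0471e+00]
```

View pics/s1.png

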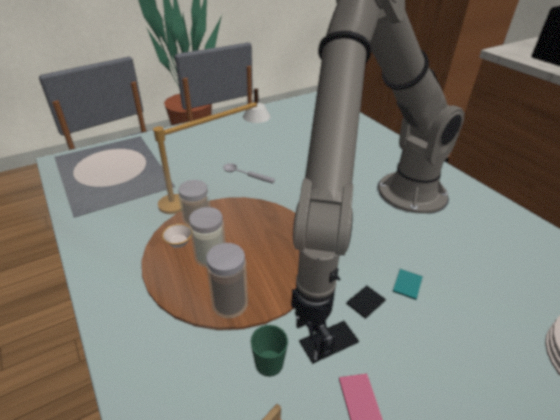

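The lamp is aside, with the shade at (258,110). The gripper straddles the tall slate's far end at (320,343), clear of the cup at (268,350).

Emit:
{"op": "step_arm", "data": {
  "hand": [7.5,7.5,7.5,7.5,7.5],
  "delta_pos": [
    [-0.3,0.6,1.0],
    [0,0,0.8],
    [0,0,0.4],
    [0,0,0],
    [0,0,0]
  ],
  "yaw": [-0.02,0,0,0,0]
}}

```text
time_s: 8.75
tcp_pos: [0.6325, 0.3074, -0.0017]
orientation: [[-0.996, 0.093, 0.0], [0.093, 0.996, -0.0], [-0.0, -0.0, -1.0]]
contact_force: [0.0, 0.7, -0.6]
finger_gap: 0.878
grasp_force: 0.0
```

Emit:
{"op": "step_arm", "data": {
  "hand": [4,4,4,4,4],
  "delta_pos": [
    [0,0,0],
    [0,0,0],
    [0,0,0],
    [0,0,0],
    [0,0,0]
  ],
  "yaw": [0,0,0,0,0],
  "newtons": 25
}}

```text
time_s: 9.25
tcp_pos: [0.6329, 0.3076, -0.0011]
orientation: [[-0.996, 0.093, 0.001], [0.093, 0.996, 0.0], [-0.001, 0.0, -1.0]]
contact_force: [-0.8, 0.8, 4.9]
finger_gap: 0.691
grasp_force: 27.7
```

Emit:
{"op": "step_arm", "data": {
  "hand": [4,4,4,4,4],
  "delta_pos": [
    [0,0,0],
    [0,0,-1],
    [0.1,0,-1],
    [0.3,0,-1],
    [0.3,0,-1]
  ],
  "yaw": [0,0,0,0,0],
  "newtons": 20
}}

```text
time_s: 9.75
tcp_pos: [0.6252, 0.3081, 0.0391]
orientation: [[-0.996, 0.093, -0.0], [0.093, 0.996, -0.0], [0.0, -0.0, -1.0]]
contact_force: [-0.6, 0.5, -0.8]
finger_gap: 0.691
grasp_force: 27.1
```

```bash
python3 - <<'E'
from h import *
st()
d=grab("scene"); cv2.imwrite("pics/s2.png",cv2.resize(d["frame"][270:390,240:400],None,fx=4,fy=4))
E
```

```text
9.75 [0.6252 0.3081 0.0391] phi 3.0489 F [-0.6  0.5 -0.8] gap 5.9 gf 27.1
```

View pics/s2.png

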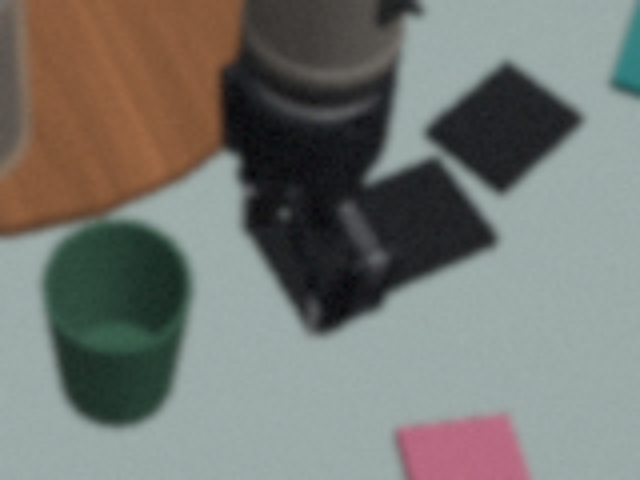

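The crop shows the slate held at (360,230), with its free end at (430,200) either on the table or just above it. I'll check its tilt from depth.

```bash
cat >> h.py <<'E'
def tilt(d,c,n,half=(.15,.028),zmax=.2):
    """profile of dark points along horizontal direction n from c: angle of the slate"""
    f=d["frame"].astype(int).max(-1); P=d["P"]; q=P[...,:2]-np.array(c); n=np.array(n)
    u=q@n; v=q@np.array([-n[1],n[0]])
    m=(f<70)&(abs(u)<half[0])&(abs(v)<half[1])&(P[...,2]<zmax)&(P[...,2]>.004)
    for a in np.arange(-half[0],half[0],.01):
        k=m&(u>=a)&(u<a+.01)
        if k.sum()>4: print(round(a+.005,3),k.sum(),round(float(np.nanmedian(P[...,2][k])),4))
E
python3 - <<'E'
from h import *
d=grab("scene"); tilt(d,(.6252,.3081),(.9957,-.093))
E
```

```text
-0.105 87 0.0502
-0.095 93 0.0503
-0.085 95 0.0507
-0.075 96 0.0508
-0.065 95 0.0509
-0.055 41 0.0514
-0.025 10 0.051
-0.015 10 0.0519
-0.005 96 0.0526
0.005 134 0.0531
0.015 106 0.1361
0.025 29 0.1843
0.035 117 0.1867
0.065 162 0.0548
0.075 28 0.0178
0.085 35 0.0543
0.095 64 0.0454
0.105 85 0.0488
0.115 102 0.0484
0.125 117 0.0529
0.135 7 0.0776
```

Emit:
{"op": "step_arm", "data": {
  "hand": [5.8,5.8,5.8],
  "delta_pos": [
    [0,0,0],
    [0,0,0],
    [0,0,0]
  ],
  "yaw": [0,0,0]
}}

```text
time_s: 10.15
tcp_pos: [0.6253, 0.3077, 0.0376]
orientation: [[-0.996, 0.093, -0.001], [0.093, 0.996, -0.001], [0.001, -0.001, -1.0]]
contact_force: [-0.9, -0.2, -2.0]
finger_gap: 0.693
grasp_force: 27.1
```

Emit:
{"op": "step_arm", "data": {
  "hand": [5.86,5.86],
  "delta_pos": [
    [0,0,0],
    [0,0,0]
  ],
  "yaw": [0,0]
}}

```text
time_s: 10.35
tcp_pos: [0.6254, 0.308, 0.0379]
orientation: [[-0.996, 0.093, -0.0], [0.093, 0.996, -0.0], [0.0, -0.0, -1.0]]
contact_force: [-0.2, -0.6, -2.6]
finger_gap: 0.692
grasp_force: 27.1
```

```bash
python3 - <<'E'
from h import *
st();d=grab("scene"); tilt(d,(.6252,.3081),(.9957,-.093),half=(.12,.028),zmax=.08)
E
```

```text
10.35 [0.6254 0.308  0.0379] phi 3.0488 F [-0.2 -0.6 -2.6] gap 5.91 gf 27.1
-0.105 92 0.0467
-0.095 90 0.0474
-0.085 96 0.0474
-0.075 92 0.0478
-0.065 101 0.0477
-0.055 45 0.0479
-0.025 6 0.0485
-0.015 11 0.0486
-0.005 78 0.0486
0.005 98 0.0485
0.065 158 0.0545
0.075 28 0.0208
0.085 33 0.0581
0.095 62 0.0448
0.105 79 0.046
0.115 102 0.0472
```

```bash
python3 -c "
from h import *
plan([(.60,.325,.065,3.2),(.60,.3295,.065,4.8416)],ystep=.145)"
```

```text
from [0.6254 0.308  0.038  3.0489] t 10.4
[[1.35, 0.73, -1.35], [1.28, 0.82, -1.35]] [-0.076, -0.075]
-> [0.6    0.325  0.065  3.1999]
[[-0.0, 0.04, -0.0], [-0.01, 0.04, -0.0], [-0.01, 0.04, -0.0], [-0.02, 0.03, -0.0], [-0.02, 0.03, -0.0]] [-0.137, -0.137, -0.137, -0.137, -0.137]
[[-0.02, 0.03, -0.0], [-0.03, 0.02, -0.0], [-0.03, 0.02, -0.0], [-0.03, 0.02, -0.0], [-0.04, 0.01, -0.0]] [-0.137, -0.137, -0.137, -0.136, -0.137]
[[-0.04, 0.0, -0.0], [-0.04, 0.0, -0.0]] [-0.136, -0.137]
-> [0.6    0.3295 0.065  4.8419]
```

Emit:
{"op": "step_arm", "data": {
  "hand": [4,4,4,4,4],
  "delta_pos": [
    [1.35,0.7,-1.3],
    [1.3,0.8,-1.3],
    [0,0,0],
    [0,0,0],
    [0,0,0]
  ],
  "yaw": [-0.08,-0.08,-0.14,-0.14,-0.14]
}}

```text
time_s: 10.9
tcp_pos: [0.5999, 0.3246, 0.0645]
orientation: [[-0.881, -0.474, 0.001], [-0.474, 0.881, -0.0], [-0.0, -0.0, -1.0]]
contact_force: [0.4, 0.9, -2.2]
finger_gap: 0.69
grasp_force: 27.1
```

Emit:
{"op": "step_arm", "data": {
  "hand": [4,4,4,4,4],
  "delta_pos": [
    [0,0,0],
    [0,0,0],
    [0,0,0],
    [0,0,0],
    [0,0,0]
  ],
  "yaw": [-0.14,-0.14,-0.14,-0.14,-0.14]
}}

```text
time_s: 11.4
tcp_pos: [0.6, 0.3243, 0.0642]
orientation: [[-0.369, -0.929, 0.0], [-0.929, 0.369, -0.0], [0.0, -0.0, -1.0]]
contact_force: [0.2, -0.3, -0.8]
finger_gap: 0.69
grasp_force: 27.1
```

Emit:
{"op": "step_arm", "data": {
  "hand": [4,4,4,4,4],
  "delta_pos": [
    [0,0,0],
    [0,0,0],
    [0,0,0],
    [0,0,0],
    [0,0,0]
  ],
  "yaw": [-0.14,-0.14,-0.14,-0.08,0]
}}

```text
time_s: 11.9
tcp_pos: [0.5999, 0.3242, 0.0639]
orientation: [[0.115, -0.993, -0.001], [-0.993, -0.115, 0.0], [-0.0, 0.001, -1.0]]
contact_force: [0.9, 0.2, -1.4]
finger_gap: 0.691
grasp_force: 27.1
```

```bash
python3 - <<'E'
from h import *
st();print(env.observe()["qpos"][6]);d=grab("scene")
p=env.observe()["tcp_pos"];tilt(d,p[:2],(-.1288,.9917),half=(.13,.028),zmax=.1)
plan([(.60,.3295,.02,1.7+np.pi-2*np.pi)])
E
```

```text
11.9 [0.5999 0.3242 0.0639] phi -1.4552 F [ 0.9  0.2 -1.4] gap 5.9 gf 27.1
2.1748981243255625
-0.105 81 0.0727
-0.095 93 0.073
-0.085 95 0.0732
-0.075 96 0.0734
-0.065 91 0.0735
-0.055 29 0.0734
-0.025 11 0.0743
-0.015 8 0.0743
-0.005 55 0.0745
0.005 98 0.0745
from [ 0.5999  0.3243  0.064  -1.4565] t 11.95
[[-0.26, -0.04, 2.2], [-0.26, -0.03, 2.2]] [-0.007, -0.008]
-> [ 0.6     0.3295  0.02   -1.4415]
```

Emit:
{"op": "step_arm", "data": {
  "hand": [4,4,4,4,4],
  "delta_pos": [
    [-0.8,0,2.5],
    [0,0,2],
    [0,0,1.3],
    [0.4,0,0],
    [0.4,0,0]
  ],
  "yaw": [-0.015,0,0,0,0],
  "newtons": 25
}}

```text
time_s: 12.45
tcp_pos: [0.6001, 0.3239, 0.0061]
orientation: [[0.131, -0.991, -0.0], [-0.991, -0.131, -0.001], [0.0, 0.0, -1.0]]
contact_force: [0.1, -0.2, -1.9]
finger_gap: 0.69
grasp_force: 27.7
```

Emit:
{"op": "step_arm", "data": {
  "hand": [4,4,4,4,4],
  "delta_pos": [
    [0.2,0,0],
    [0.2,0,0],
    [0,0,0],
    [0,0,0],
    [0,0,0]
  ],
  "yaw": [0,0,0,0,0]
}}

```text
time_s: 12.95
tcp_pos: [0.6005, 0.3207, 0.0065]
orientation: [[0.131, -0.991, 0.0], [-0.991, -0.131, 0.0], [-0.0, -0.0, -1.0]]
contact_force: [-0.4, 0.3, -1.5]
finger_gap: 0.692
grasp_force: 27.7
```

Emit:
{"op": "step_arm", "data": {
  "hand": [4,4,4,4,4],
  "delta_pos": [
    [0.2,0,0],
    [0.2,0,0],
    [0.2,0,0],
    [0,0,0],
    [0,0,0]
  ],
  "yaw": [0,0,0,0,0]
}}

```text
time_s: 13.45
tcp_pos: [0.6003, 0.3194, 0.0075]
orientation: [[0.134, -0.991, 0.0], [-0.991, -0.134, 0.008], [-0.008, -0.002, -1.0]]
contact_force: [-1.1, 7.2, -2.1]
finger_gap: 0.687
grasp_force: 27.7
```

Emit:
{"op": "step_arm", "data": {
  "hand": [4,4,4,4,4],
  "delta_pos": [
    [0.1,0,-0.2],
    [0.1,0,-0.2],
    [0,0,-0.2],
    [0,0,-0.2],
    [0,0,-0.2]
  ],
  "yaw": [0,0,0,0,0]
}}

```text
time_s: 13.95
tcp_pos: [0.6005, 0.3176, 0.0175]
orientation: [[0.134, -0.991, 0.0], [-0.991, -0.134, 0.008], [-0.008, -0.001, -1.0]]
contact_force: [0.4, 6.2, -3.0]
finger_gap: 0.693
grasp_force: 28.0
```

```bash
python3 - <<'E'
from h import *
st();d=grab("scene")
p=env.observe()["tcp_pos"];tilt(d,p[:2],(-.1288,.9917),half=(.12,.028),zmax=.05)
E
```

```text
13.95 [0.6005 0.3176 0.0175] phi -1.4365 F [ 0.4  6.2 -3. ] gap 5.92 gf 28.0
-0.105 64 0.0159
-0.095 78 0.0169
-0.085 80 0.0178
-0.075 84 0.0192
-0.065 78 0.0202
-0.055 31 0.0217
-0.025 9 0.0249
-0.015 6 0.0265
-0.005 49 0.0272
0.005 90 0.0286
0.015 15 0.0291
```

Emit:
{"op": "step_arm", "data": {
  "hand": [4,4,4,4,4],
  "delta_pos": [
    [0.08,0,-0.4],
    [0.1,0,-0.4],
    [0.15,0,-0.4],
    [0.15,0,-0.4],
    [0.15,0,-0.4]
  ],
  "yaw": [0,0,0,0,0]
}}

```text
time_s: 14.5
tcp_pos: [0.6017, 0.3104, 0.0376]
orientation: [[0.133, -0.991, 0.001], [-0.991, -0.133, 0.007], [-0.007, -0.002, -1.0]]
contact_force: [-1.1, 4.8, -0.7]
finger_gap: 0.689
grasp_force: 27.5
```

```bash
python3 - <<'E'
from h import *
st();d=grab("scene")
p=env.observe()["tcp_pos"];tilt(d,p[:2],(-.1288,.9917),half=(.12,.028),zmax=.06)
E
```

```text
14.5 [0.6017 0.3104 0.0376] phi -1.437 F [-1.1  4.8 -0.7] gap 5.88 gf 27.5
-0.105 9 0.0141
-0.095 71 0.0174
-0.085 69 0.0205
-0.075 71 0.0232
-0.065 37 0.0259
-0.055 12 0.0292
-0.025 10 0.0391
-0.015 6 0.042
-0.005 54 0.0455
0.005 79 0.0484
0.015 59 0.0494
```

Emit:
{"op": "step_arm", "data": {
  "hand": [4,4,4,4,4],
  "delta_pos": [
    [0.18,0,-0.45],
    [0.2,0,-0.45],
    [0.22,0,-0.45],
    [0.25,0,-0.44],
    [0.28,0,-0.43]
  ],
  "yaw": [0,0,0,0,0]
}}

```text
time_s: 15.05
tcp_pos: [0.6034, 0.298, 0.0598]
orientation: [[0.133, -0.991, 0.001], [-0.991, -0.133, 0.005], [-0.005, -0.001, -1.0]]
contact_force: [-0.7, 4.7, 0.9]
finger_gap: 0.691
grasp_force: 27.0
```

Emit:
{"op": "step_arm", "data": {
  "hand": [4,4,4,4,4],
  "delta_pos": [
    [0.33,0,-0.48],
    [0.36,0,-0.47],
    [0.38,0,-0.45],
    [0.4,0,-0.43],
    [0.42,0,-0.41]
  ],
  "yaw": [0,0,0,0,0]
}}

```text
time_s: 15.55
tcp_pos: [0.6064, 0.2751, 0.0809]
orientation: [[0.131, -0.991, -0.0], [-0.991, -0.131, -0.002], [0.002, 0.0, -1.0]]
contact_force: [-0.4, 1.6, -0.9]
finger_gap: 0.684
grasp_force: 27.0
```

```bash
python3 - <<'E'
from h import *
st();d=grab("scene")
p=env.observe()["tcp_pos"];tilt(d,p[:2],(-.1288,.9917),half=(.12,.028),zmax=.11)
E
```

```text
15.55 [0.6064 0.2751 0.0809] phi -1.4397 F [-0.4  1.6 -0.9] gap 5.84 gf 27.0
-0.055 16 0.0204
-0.045 14 0.0302
-0.035 14 0.0445
-0.025 11 0.0538
-0.015 21 0.0646
-0.005 28 0.0755
0.005 35 0.0865
0.015 90 0.0962
0.025 8 0.0963
```

Emit:
{"op": "step_arm", "data": {
  "hand": [4,4,4,4,4],
  "delta_pos": [
    [0.45,0,-0.38],
    [0.46,0,-0.36],
    [0.48,0,-0.34],
    [0.5,0,-0.31],
    [0.51,0,-0.28]
  ],
  "yaw": [0,0,0,0,0]
}}

```text
time_s: 16.1
tcp_pos: [0.6095, 0.2521, 0.0978]
orientation: [[0.131, -0.991, 0.0], [-0.991, -0.131, -0.0], [0.0, 0.0, -1.0]]
contact_force: [0.6, 1.0, -2.0]
finger_gap: 0.687
grasp_force: 27.3
```

Emit:
{"op": "step_arm", "data": {
  "hand": [4,4,4,4,4],
  "delta_pos": [
    [0.53,0,-0.26],
    [0.54,0,-0.23],
    [0.55,0,-0.2],
    [0.55,0,-0.17],
    [0.56,0,-0.14]
  ],
  "yaw": [0,0,0,0,0]
}}

```text
time_s: 16.6
tcp_pos: [0.6131, 0.2254, 0.1079]
orientation: [[0.131, -0.991, 0.0], [-0.991, -0.131, 0.0], [-0.0, -0.0, -1.0]]
contact_force: [0.6, 1.4, -1.5]
finger_gap: 0.685
grasp_force: 27.0
```

```bash
python3 - <<'E'
from h import *
st();d=grab("scene"); cv2.imwrite("pics/s3.png",cv2.resize(d["frame"][250:400,180:380],None,fx=4,fy=4))
p=env.observe()["tcp_pos"];tilt(d,p[:2],(-.1288,.9917),half=(.12,.028),zmax=.13)
E
```

```text
16.6 [0.6131 0.2254 0.1079] phi -1.4392 F [ 0.6  1.4 -1.5] gap 5.85 gf 27.0
-0.005 17 0.0252
0.005 117 0.0512
0.015 194 0.1045
0.025 74 0.124
```

View pics/s3.png

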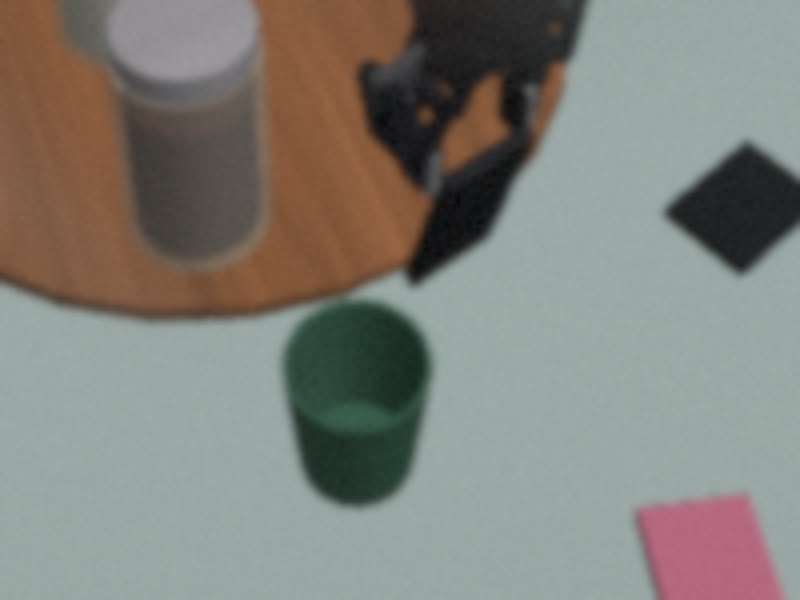

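```bash
python3 -c "
from h import *
plan([(.61,.225,.19,-1.44),(.665,.126,.18,np.pi-2*np.pi)],ystep=.145)"
```

```text
from [ 0.6136  0.224   0.1079 -1.4407] t 16.65
[[-0.05, 0.11, -2.74], [-0.05, 0.12, -2.73], [-0.04, 0.11, -2.74]] [-0.0, -0.0, -0.001]
-> [ 0.61    0.225   0.19   -1.4397]
[[0.88, -0.35, 0.08], [0.82, -0.47, 0.08], [0.75, -0.58, 0.08], [0.66, -0.68, 0.08], [0.55, -0.76, 0.09]] [0.142, 0.142, 0.142, 0.142, 0.142]
[[0.44, -0.83, 0.08], [0.32, -0.89, 0.09], [0.19, -0.92, 0.08], [0.05, -0.94, 0.09], [-0.08, -0.94, 0.08]] [0.142, 0.142, 0.142, 0.141, 0.142]
[[-0.21, -0.92, 0.09], [-0.33, -0.88, 0.08]] [0.141, 0.142]
-> [ 0.665   0.126   0.18   -3.1417]
```

Emit:
{"op": "step_arm", "data": {
  "hand": [4,4,4,4,4],
  "delta_pos": [
    [0,0,-2.7],
    [0,0,-2.7],
    [0,0,-2.7],
    [0.9,-0.4,0.1],
    [0.8,-0.5,0.1]
  ],
  "yaw": [0,0,0,0.14,0.14],
  "newtons": 40
}}

```text
time_s: 17.15
tcp_pos: [0.6236, 0.2088, 0.1877]
orientation: [[-0.153, -0.988, 0.002], [-0.988, 0.153, -0.001], [0.0, -0.002, -1.0]]
contact_force: [0.3, -0.1, -1.8]
finger_gap: 0.667
grasp_force: 43.4
```

Emit:
{"op": "step_arm", "data": {
  "hand": [4,4,4,4,4],
  "delta_pos": [
    [0.7,-0.6,0.1],
    [0.7,-0.7,0.1],
    [0.6,-0.8,0.1],
    [0.4,-0.8,0.1],
    [0.3,-0.9,0.1]
  ],
  "yaw": [0.14,0.14,0.14,0.14,0.14]
}}

```text
time_s: 17.65
tcp_pos: [0.6469, 0.1668, 0.1813]
orientation: [[-0.754, -0.657, -0.001], [-0.657, 0.754, -0.002], [0.001, -0.001, -1.0]]
contact_force: [-0.1, 1.1, -1.8]
finger_gap: 0.671
grasp_force: 43.6
```

Emit:
{"op": "step_arm", "data": {
  "hand": [4,4,4,4,4],
  "delta_pos": [
    [0.2,-0.9,0.1],
    [0,-0.9,0.1],
    [-0.1,-0.9,0],
    [-0.2,-0.9,0],
    [-0.3,-0.9,0]
  ],
  "yaw": [0.14,0.14,0.14,0.14,0.14]
}}

```text
time_s: 18.15
tcp_pos: [0.67, 0.1273, 0.1793]
orientation: [[-1.0, -0.017, -0.001], [-0.017, 1.0, -0.001], [0.001, -0.001, -1.0]]
contact_force: [0.3, -0.7, -1.3]
finger_gap: 0.671
grasp_force: 43.6
```

```bash
python3 - <<'E'
from h import *
plan([(.668,.126,.15,-np.pi)],ystep=.145)
d=grab("scene"); cv2.imwrite("pics/s4.png",cv2.resize(d["frame"][180:340,160:360],None,fx=4,fy=3.75))
E
```

```text
from [ 0.67    0.1273  0.1793 -3.1249] t 18.15
[[0.2, -0.13, 2.93]] [0.017]
-> [ 0.668   0.126   0.15   -3.1419]
```

View pics/s4.png

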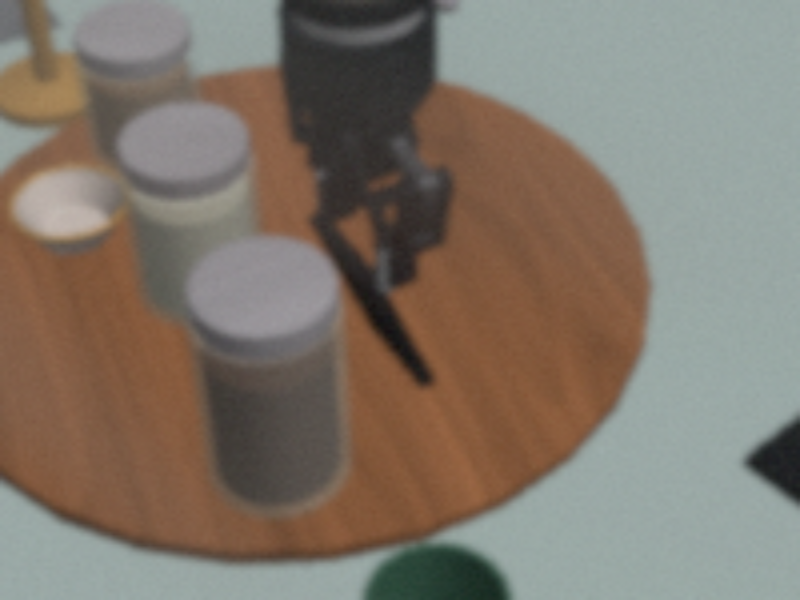

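The slate, (320,220) to (430,380), looks odd: it may have turned in the grip. I'll check with depth.

```bash
python3 - <<'E'
from h import *
d=grab("scene"); f=d["frame"].astype(int).max(-1); P=d["P"]
m=(f<75)&(P[...,2]<.2)&(P[...,2]>.035)&(abs(P[...,0]-.66)<.12)&(P[...,1]>.04)&(P[...,1]<.25)
# exclude fingers roughly: show points at grid along image rows
for r in range(230,286,5):
    cs=np.where(m[r])[0]
    if len(cs): print(r,cs.min(),cs.max(),np.round(P[r,cs.min()],3),np.round(P[r,(cs.min()+cs.max())//2],3),np.round(P[r,cs.max()],3))
E
```

```text
235 239 247 [0.683 0.098 0.198] [0.673 0.098 0.194] [0.663 0.097 0.189]
240 239 242 [0.689 0.111 0.197] [0.687 0.111 0.196] [0.684 0.114 0.198]
245 241 246 [0.687 0.115 0.185] [0.688 0.126 0.194] [0.683 0.132 0.197]
250 244 250 [0.684 0.122 0.174] [0.688 0.145 0.196] [0.683 0.149 0.197]
255 246 258 [0.674 0.11  0.143] [0.683 0.157 0.189] [0.675 0.169 0.195]
260 249 256 [0.67  0.116 0.131] [0.684 0.157 0.175] [0.674 0.157 0.169]
265 251 258 [0.66  0.106 0.099] [0.676 0.151 0.149] [0.669 0.157 0.152]
270 213 261 [0.766 0.142 0.175] [0.722 0.165 0.173] [0.662 0.157 0.131]
275 259 263 [0.662 0.146 0.105] [0.662 0.156 0.115] [0.657 0.156 0.112]
280 212 265 [0.769 0.139 0.144] [0.723 0.167 0.145] [0.651 0.156 0.091]
285 213 223 [0.769 0.14  0.128] [0.762 0.153 0.137] [0.754 0.16  0.14 ]
```

Emit:
{"op": "step_arm", "data": {
  "hand": [4,4,4,4,4],
  "delta_pos": [
    [0.9,-0.1,0],
    [0,0,2],
    [0,0,2],
    [0,0,1],
    [0,0,0]
  ],
  "yaw": [0.017,0,0,0,0]
}}

```text
time_s: 18.75
tcp_pos: [0.6592, 0.1271, 0.1278]
orientation: [[-1.0, -0.007, -0.004], [-0.007, 1.0, -0.001], [0.004, -0.001, -1.0]]
contact_force: [-0.0, 0.5, -1.1]
finger_gap: 0.668
grasp_force: 44.0
```

Emit:
{"op": "step_arm", "data": {
  "hand": [4,4,4,4,4],
  "delta_pos": [
    [0,0,0.3],
    [0,0,0.2],
    [0,0,0.2],
    [0,0,0],
    [0,0,0]
  ],
  "yaw": [0,0,0,0,0]
}}

```text
time_s: 19.25
tcp_pos: [0.6613, 0.1272, 0.1228]
orientation: [[-1.0, -0.005, 0.0], [-0.005, 1.0, -0.0], [-0.0, -0.0, -1.0]]
contact_force: [0.2, 0.3, -1.4]
finger_gap: 0.672
grasp_force: 44.0
```

Emit:
{"op": "step_arm", "data": {
  "hand": [4,4,4,4,4],
  "delta_pos": [
    [0,0,0.15],
    [0,0,0.15],
    [0,0,0.15],
    [0,0,0.1],
    [0,0,0]
  ],
  "yaw": [0,0,0,0,0]
}}

```text
time_s: 19.75
tcp_pos: [0.6654, 0.1273, 0.121]
orientation: [[-1.0, -0.004, 0.01], [-0.004, 1.0, 0.001], [-0.01, 0.001, -1.0]]
contact_force: [2.4, -0.1, 9.1]
finger_gap: 0.666
grasp_force: 42.9
```

```bash
cat >> h.py <<'E'
def prof(d,x,y,zs,w=.02):
    f=d["frame"].astype(int).max(-1); P=d["P"]
    for z in zs:
        m=(f<75)&(abs(P[...,2]-z)<.004)&(abs(P[...,0]-x)<.06)&(abs(P[...,1]-y)<.03)
        q=P[m]
        if len(q)>2: print(round(z,3),len(q),"x",np.round([q[:,0].min(),np.median(q[:,0]),q[:,0].max()],3),"y",np.round([q[:,1].min(),q[:,1].max()],3))
E
python3 - <<'E'
from h import *
st(); d=grab("scene"); prof(d,.66,.127,np.arange(.03,.16,.01))
E
```

```text
19.75 [0.6654 0.1273 0.121 ] phi -3.1372 F [ 2.4 -0.1  9.1] gap 5.69 gf 42.9
0.12 3 x [0.678 0.679 0.68 ] y [0.125 0.157]
0.13 16 x [0.656 0.664 0.683] y [0.099 0.154]
0.14 67 x [0.656 0.679 0.684] y [0.099 0.157]
0.15 19 x [0.658 0.667 0.674] y [0.099 0.103]
```

Emit:
{"op": "step_arm", "data": {
  "hand": [4,4,4,4,4],
  "delta_pos": [
    [-0.1,0,-0.15],
    [-0.1,0,0],
    [-0.1,0,0],
    [0,0,0],
    [0,0,0]
  ],
  "yaw": [0,0,0,0,0]
}}

```text
time_s: 20.3
tcp_pos: [0.6666, 0.1273, 0.1208]
orientation: [[-1.0, -0.005, 0.006], [-0.005, 1.0, 0.001], [-0.006, 0.001, -1.0]]
contact_force: [0.6, -0.8, 6.4]
finger_gap: 0.673
grasp_force: 42.4
```

```bash
python3 - <<'E'
from h import *
st(); d=grab("scene"); prof(d,.66,.127,np.arange(.03,.16,.01))
P=d["P"];m=(abs(P[...,2]-.185)<.006)&(abs(P[...,0]-.73)<.07)&(abs(P[...,1]-.126)<.07);print(cv2.minEnclosingCircle((P[m][:,:2]*1000).astype(np.float32)))
E
```

```text
20.3 [0.6666 0.1273 0.1208] phi -3.1368 F [ 0.6 -0.8  6.4] gap 5.75 gf 42.4
0.13 12 x [0.656 0.665 0.684] y [0.099 0.156]
0.14 59 x [0.658 0.68  0.686] y [0.1   0.157]
0.15 17 x [0.661 0.669 0.692] y [0.099 0.145]
((700.8106079101562, 132.9990234375), 69.30139923095703)
```

Close. Release slowly: reduce grip, then open.

Emit:
{"op": "step_arm", "data": {
  "hand": [6.2,6.6,7.0,7.4,7.4],
  "delta_pos": [
    [0,0,-0.1],
    [0,0,0],
    [0,0,0],
    [0,0,0],
    [0,0,0]
  ],
  "yaw": [0,0,0,0,0],
  "newtons": 25
}}

```text
time_s: 20.85
tcp_pos: [0.6639, 0.1271, 0.1192]
orientation: [[-1.0, -0.005, -0.001], [-0.005, 1.0, -0.0], [0.001, -0.0, -1.0]]
contact_force: [-0.2, -0.3, -0.2]
finger_gap: 0.866
grasp_force: 0.0
```

Emit:
{"op": "step_arm", "data": {
  "hand": [7.4,7.4,7.4,7.4,7.4],
  "delta_pos": [
    [0,0,-1],
    [0,0,-3],
    [0,0,-4],
    [0,0,-4],
    [0,0,-1]
  ],
  "yaw": [0,0,0,0,0]
}}

```text
time_s: 21.35
tcp_pos: [0.6665, 0.1287, 0.2562]
orientation: [[-1.0, -0.005, 0.009], [-0.005, 1.0, 0.003], [-0.009, 0.003, -1.0]]
contact_force: [-0.2, 0.0, 0.0]
finger_gap: 0.867
grasp_force: 0.0
```

```bash
python3 - <<'E'
from h import *
d=grab("scene"); prof(d,.66,.127,np.arange(.03,.16,.01))
cv2.imwrite("pics/s5.png",cv2.resize(d["frame"][180:360,160:420],None,fx=3,fy=3))
plan([(.56,.2,.25,np.pi-2*np.pi)])
for s in slates(grab("top")): print(s)
E
```

```text
0.14 38 x [0.68  0.684 0.688] y [0.122 0.156]
from [ 0.6663  0.1285  0.2556 -3.1364] t 21.4
[[2.65, 1.8, 0.14], [2.65, 1.8, 0.14], [2.65, 1.8, 0.14], [2.66, 1.79, 0.14]] [0.001, 0.001, 0.002, 0.001]
-> [ 0.56    0.2     0.25   -3.1414]
(array([0.4373, 0.2696]), np.float32(77.0), np.float32(58.0), 0.192, 0.0102, array([194, 243,  21,  26], dtype=int32))
```

View pics/s5.png

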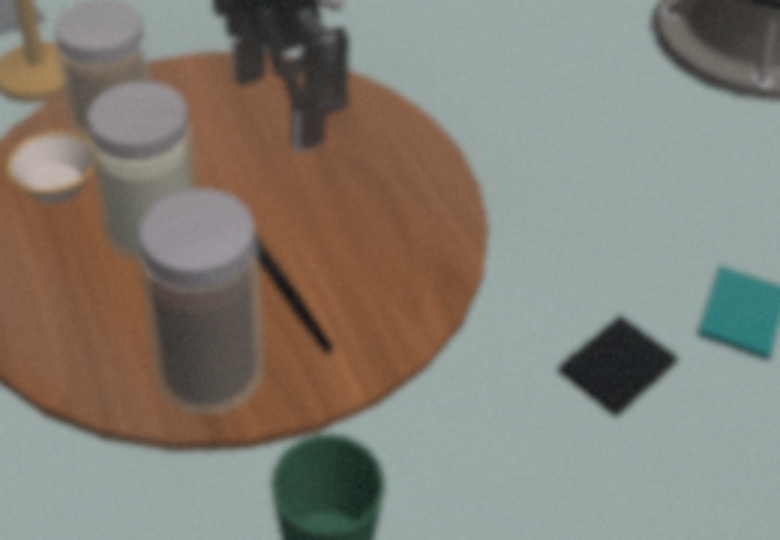

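Tall slate leans against the tall jar, (258,240) to (330,350) in the crop. The short slate is at (617,365). Next I'll grasp it.

```bash
python3 -c "
from h import *
plan([(.4687,.2757,.11,-2.95),(.4687,.2757,.02,-2.95)])"
```

```text
from [ 0.6653  0.1279  0.2527 -3.1363] t 21.45
[[2.45, 1.86, 1.78], [2.4, 1.92, 1.78], [2.36, 1.97, 1.79], [2.31, 2.02, 1.78], [2.27, 2.08, 1.79]] [-0.023, -0.023, -0.023, -0.023, -0.024]
[[2.22, 2.13, 1.78], [2.17, 2.18, 1.79], [2.11, 2.23, 1.78]] [-0.023, -0.024, -0.023]
-> [ 0.4687  0.2757  0.11   -2.9503]
[[-0.0, 0.0, 3.0], [-0.0, 0.0, 3.0], [-0.0, 0.0, 3.0]] [-0.0, -0.0, -0.0]
-> [ 0.4687  0.2757  0.02   -2.9503]
```

Emit:
{"op": "step_arm", "data": {
  "hand": [7.5,7.5,7.5,7.5,7.5],
  "delta_pos": [
    [2.4,1.9,1.6],
    [2.4,1.9,1.7],
    [2.4,2.0,1.8],
    [2.3,2.0,1.8],
    [2.3,2.1,1.8]
  ],
  "yaw": [-0.02,-0.02,-0.02,-0.02,-0.03]
}}

```text
time_s: 21.95
tcp_pos: [0.5396, 0.2203, 0.1602]
orientation: [[-0.993, -0.116, -0.003], [-0.116, 0.993, -0.001], [0.003, -0.001, -1.0]]
contact_force: [0.1, -0.9, -0.7]
finger_gap: 0.884
grasp_force: 0.0
```

Emit:
{"op": "step_arm", "data": {
  "hand": [7.5,7.5,7.5,7.5,7.5],
  "delta_pos": [
    [2.2,2.1,1.8],
    [2.2,2.2,1.8],
    [2.1,2.2,1.8],
    [0,0,2.5],
    [0,0,2.5]
  ],
  "yaw": [-0.02,-0.03,-0.02,0,0]
}}

```text
time_s: 22.45
tcp_pos: [0.4663, 0.2761, 0.0567]
orientation: [[-0.982, -0.187, -0.002], [-0.187, 0.982, -0.001], [0.002, -0.001, -1.0]]
contact_force: [0.5, -0.8, -1.1]
finger_gap: 0.876
grasp_force: 0.0
```

```bash
python3 - <<'E'
from h import *
plan([(.4687,.2757,.001,-2.95)])
d=grab("scene"); cv2.imwrite("pics/s6.png",cv2.resize(d["frame"][220:380,300:460],None,fx=3,fy=3))
f=d["frame"].astype(int); P=d["P"]; m=(f.max(-1)<60)&(abs(P[...,2]-.01)<.006)&(abs(P[...,0]-.44)<.08)&(abs(P[...,1]-.27)<.08)
q=(P[m][:,:2]*1000).astype(np.float32);print(cv2.minAreaRect(q))
for s in slates(grab("top")): print(s)
E
```

```text
from [ 0.4663  0.2761  0.0567 -2.9535] t 22.45
[[-0.11, -0.04, 2.78], [-0.12, -0.04, 2.79]] [-0.002, -0.001]
-> [ 4.6870e-01  2.7580e-01  1.0000e-03 -2.9505e+00]
((436.8243408203125, 273.6257629394531), (81.01241302490234, 56.62812423706055), 10.385530471801758)
```

View pics/s6.png

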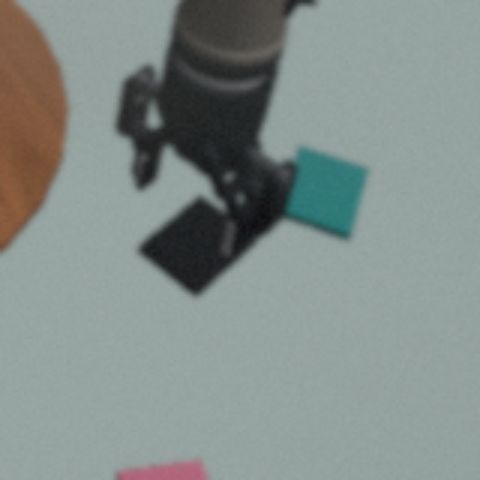

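The short slate, (195,245) in the crop, lies below the fingers. Their tips are at (145,185) and (228,250) and still 5 cm up, which projects onto its far end. Descend and grip.

Emit:
{"op": "step_arm", "data": {
  "hand": [7.5,7.5,7.5,7.5,7.5],
  "delta_pos": [
    [-0.1,0,2.5],
    [-0.1,0,2],
    [0,0,0.8],
    [0,0,0.2],
    [0,0,0]
  ],
  "yaw": [0,0,0,0,0]
}}

```text
time_s: 23.05
tcp_pos: [0.4706, 0.2767, 0.0041]
orientation: [[-0.983, -0.184, 0.0], [-0.184, 0.983, 0.0], [-0.0, 0.0, -1.0]]
contact_force: [0.2, -0.0, 0.3]
finger_gap: 0.876
grasp_force: 0.0
```

Emit:
{"op": "step_arm", "data": {
  "hand": [4,4,4,4,4],
  "delta_pos": [
    [0,0,0],
    [0,0,0],
    [0,0,0],
    [0,0,0],
    [0,0,0]
  ],
  "yaw": [0,0,0,0,0],
  "newtons": 25
}}

```text
time_s: 23.55
tcp_pos: [0.4732, 0.283, 0.0089]
orientation: [[-0.982, -0.186, 0.008], [-0.186, 0.982, 0.009], [-0.01, 0.007, -1.0]]
contact_force: [-2.8, 5.0, 20.5]
finger_gap: 0.471
grasp_force: 18.3
```

Emit:
{"op": "step_arm", "data": {
  "hand": [4,4,4,4,4],
  "delta_pos": [
    [0,0,0],
    [0,0,-2],
    [0,0,-2],
    [0,0,-2],
    [0,0,0]
  ],
  "yaw": [0,0,0,0,0]
}}

```text
time_s: 24.05
tcp_pos: [0.4724, 0.2781, 0.0669]
orientation: [[-0.983, -0.184, 0.006], [-0.184, 0.983, 0.003], [-0.006, 0.002, -1.0]]
contact_force: [0.4, 0.3, -0.0]
finger_gap: 0.468
grasp_force: 0.0
```

```bash
python3 - <<'E'
from h import *
plan([(.604,.30,.065,1.7-np.pi)],ystep=.14)
p=env.observe()["tcp_pos"];d=grab("scene");tilt(d,p[:2],(.982,.187),half=(.12,.028),zmax=.1)
E
```

```text
from [ 0.4724  0.2781  0.0669 -2.9564] t 24.05
[[-1.21, -0.02, 0.02], [-1.2, -0.19, 0.02], [-1.16, -0.36, 0.02], [-1.1, -0.51, 0.02], [-1.02, -0.66, 0.02]] [-0.138, -0.138, -0.138, -0.138, -0.138]
[[-0.92, -0.79, 0.02], [-0.8, -0.91, 0.01], [-0.67, -1.01, 0.02], [-0.53, -1.09, 0.01], [-0.37, -1.15, 0.02]] [-0.137, -0.138, -0.137, -0.138, -0.137]
[[-0.2, -1.2, 0.01]] [-0.138]
-> [ 0.604   0.3     0.065  -1.4414]
-0.075 10 0.0092
-0.065 42 0.0096
-0.055 47 0.0096
-0.045 52 0.0091
-0.035 71 0.0099
-0.025 73 0.0098
-0.015 78 0.0099
-0.005 81 0.0096
0.005 78 0.0402
0.015 20 0.0896
```

The grasp was too high: the pads slid over the top. Remeasure, reopen and go lower.

Emit:
{"op": "step_arm", "data": {
  "hand": [7.5,7.5,7.5,7.5,7.5],
  "delta_pos": [
    [0,0,-2],
    [0,0,-4],
    [0,0,-4],
    [4,0,-3],
    [4,0,0]
  ],
  "yaw": [0,0,0,0,0]
}}

```text
time_s: 24.6
tcp_pos: [0.3931, 0.264, 0.1967]
orientation: [[-0.983, -0.183, 0.005], [-0.183, 0.983, 0.005], [-0.006, 0.003, -1.0]]
contact_force: [0.3, 0.5, 0.1]
finger_gap: 0.874
grasp_force: 0.0
```

```bash
python3 - <<'E'
from h import *
st();d=grab("scene")
f=d["frame"].astype(int); P=d["P"]; m=((f.max(-1)<60)&(abs(P[...,2]-.01)<.006)&(abs(P[...,0]-.44)<.1)&(abs(P[...,1]-.27)<.1)).astype(np.uint8)
n,l,s,c=cv2.connectedComponentsWithStats(m);i=1+s[1:,4].argmax();q=(P[l==i][:,:2]*1000).astype(np.float32);print(cv2.minAreaRect(q))
for s in slates(grab("top")): print(s)
E
```

```text
24.6 [0.3931 0.264  0.1967] phi -2.9573 F [0.3 0.5 0.1] gap 7.47 gf 0.0
((438.3728332519531, 269.698486328125), (78.94073486328125, 56.439430236816406), 6.834273815155029)
(array([0.4477, 0.2646]), np.float32(61.0), np.float32(58.0), 0.129, 0.0101, array([196, 244,  19,  19], dtype=int32))
```

```bash
python3 -c "
from h import *
plan([(.4705,.2705,.13,-3.017),(.4705,.2705,.02,-3.017)])"
```

```text
from [ 0.3868  0.2606  0.193  -2.9528] t 24.7
[[-2.8, -0.2, 2.1], [-2.81, -0.14, 2.1], [-2.8, -0.08, 2.1]] [0.021, 0.022, 0.021]
-> [ 0.4705  0.2705  0.13   -3.0168]
[[-0.0, 0.0, 3.67], [-0.0, 0.0, 3.67], [-0.0, 0.0, 3.66]] [0.0, 0.0, 0.0]
-> [ 0.4705  0.2705  0.02   -3.0168]
```

Emit:
{"op": "step_arm", "data": {
  "hand": [7.5,7.5,7.5,7.5,7.5],
  "delta_pos": [
    [-2.8,-0.2,2.1],
    [-2.8,-0.1,2.1],
    [-2.8,-0.1,2.1],
    [0,0,3.5],
    [0,0,3.5]
  ],
  "yaw": [0.02,0.02,0.02,0,0]
}}

```text
time_s: 25.2
tcp_pos: [0.4762, 0.2713, 0.0583]
orientation: [[-0.992, -0.123, -0.001], [-0.123, 0.992, 0.0], [0.001, 0.0, -1.0]]
contact_force: [-0.4, 0.4, 0.4]
finger_gap: 0.875
grasp_force: 0.0
```

```bash
python3 -c "
from h import *
plan([(.4705,.2705,.02,-3.017),(.4705,.2705,-.002,-3.017)])"
```

```text
from [ 0.4762  0.2713  0.0583 -3.0179] t 25.2
[[0.58, -0.01, 3.83]] [-0.001]
-> [ 0.4705  0.2705  0.02   -3.0169]
[[-0.0, 0.0, 2.2]] [0.0]
-> [ 4.7050e-01  2.7050e-01 -2.0000e-03 -3.0169e+00]
```

Emit:
{"op": "step_arm", "data": {
  "hand": [7.5,7.5,7.5,7.5,7.5],
  "delta_pos": [
    [0.5,0,2.5],
    [0,0,2.5],
    [0,0,0.9],
    [0,0,0],
    [0,0,0]
  ],
  "yaw": [0,0,0,0,0]
}}

```text
time_s: 25.7
tcp_pos: [0.4709, 0.2715, 0.0021]
orientation: [[-0.992, -0.125, 0.001], [-0.125, 0.992, 0.001], [-0.001, 0.0, -1.0]]
contact_force: [-0.3, -0.5, -0.5]
finger_gap: 0.879
grasp_force: 0.0
```

```bash
python3 -c "
from h import *
st()"
```

```text
25.7 [0.4709 0.2715 0.0021] phi -3.0163 F [-0.3 -0.5 -0.5] gap 7.5 gf 0.0
```

Emit:
{"op": "step_arm", "data": {
  "hand": [7.2,7.2,7.2,7.2],
  "delta_pos": [
    [0,0,0.3],
    [0,0,0.3],
    [0,0,0],
    [0,0,0]
  ],
  "yaw": [0,0,0,0]
}}

```text
time_s: 26.1
tcp_pos: [0.4704, 0.271, -0.0042]
orientation: [[-0.992, -0.125, 0.0], [-0.125, 0.992, -0.0], [-0.0, -0.0, -1.0]]
contact_force: [-0.4, -0.3, -0.5]
finger_gap: 0.842
grasp_force: 0.0
```

Emit:
{"op": "step_arm", "data": {
  "hand": [4,4,4,4,4],
  "delta_pos": [
    [0,0,0],
    [0,0,0],
    [0,0,0],
    [0,0,0],
    [0,0,0]
  ],
  "yaw": [0,0,0,0,0],
  "newtons": 25
}}

```text
time_s: 26.6
tcp_pos: [0.4705, 0.271, -0.0041]
orientation: [[-0.992, -0.125, 0.001], [-0.125, 0.992, -0.0], [-0.0, -0.0, -1.0]]
contact_force: [-1.7, -1.0, 5.0]
finger_gap: 0.696
grasp_force: 27.2
```

Emit:
{"op": "step_arm", "data": {
  "hand": [4,4,4,4,4],
  "delta_pos": [
    [0,0,-2],
    [0,0,-2.5],
    [0,0,-2.5],
    [0,0,0],
    [0,0,0]
  ],
  "yaw": [0,0,0,0,0]
}}

```text
time_s: 27.1
tcp_pos: [0.4702, 0.2707, 0.0653]
orientation: [[-0.992, -0.125, 0.0], [-0.125, 0.992, -0.0], [-0.0, -0.0, -1.0]]
contact_force: [0.2, -0.2, -1.8]
finger_gap: 0.697
grasp_force: 27.8
```

```bash
python3 - <<'E'
from h import *
plan([(.604,.31,.065,1.7-np.pi)],ystep=.14)
p=env.observe()["tcp_pos"];d=grab("scene");tilt(d,p[:2],(.992,.125),half=(.1,.028),zmax=.1)
E
```

```text
from [ 0.4702  0.2707  0.0653 -3.0165] t 27.1
[[-1.15, 0.19, 0.0], [-1.16, 0.03, 0.0], [-1.16, -0.12, 0.0], [-1.13, -0.27, 0.0], [-1.09, -0.41, 0.0]] [-0.131, -0.131, -0.131, -0.131, -0.131]
[[-1.02, -0.55, 0.0], [-0.94, -0.68, 0.0], [-0.84, -0.8, 0.01], [-0.73, -0.9, 0.0], [-0.61, -0.99, 0.01]] [-0.131, -0.131, -0.132, -0.131, -0.132]
[[-0.48, -1.06, 0.0], [-0.33, -1.11, 0.01]] [-0.131, -0.132]
-> [ 0.604   0.31    0.065  -1.4415]
-0.035 18 0.0784
-0.025 42 0.0788
-0.015 59 0.0789
-0.005 78 0.0791
0.005 91 0.0784
```

Emit:
{"op": "step_arm", "data": {
  "hand": [4,4,4,4,4],
  "delta_pos": [
    [-1.15,0.2,0],
    [-1.15,0,0],
    [-1.15,-0.1,0],
    [-1.1,-0.3,0],
    [-1.1,-0.4,0]
  ],
  "yaw": [-0.13,-0.13,-0.13,-0.13,-0.13]
}}

```text
time_s: 27.65
tcp_pos: [0.5252, 0.2862, 0.0635]
orientation: [[-0.71, -0.704, -0.003], [-0.704, 0.71, -0.002], [0.003, 0.001, -1.0]]
contact_force: [-0.2, 0.5, -1.9]
finger_gap: 0.694
grasp_force: 27.8
```

Emit:
{"op": "step_arm", "data": {
  "hand": [4,4,4,4,4],
  "delta_pos": [
    [-1.0,-0.5,0],
    [-0.9,-0.7,0],
    [-0.8,-0.8,0],
    [-0.7,-0.9,0],
    [-0.6,-1.0,0]
  ],
  "yaw": [-0.13,-0.13,-0.13,-0.13,-0.13]
}}

```text
time_s: 28.15
tcp_pos: [0.5801, 0.3012, 0.0632]
orientation: [[-0.139, -0.99, -0.003], [-0.99, 0.139, -0.002], [0.002, 0.003, -1.0]]
contact_force: [-0.1, 0.4, -2.1]
finger_gap: 0.691
grasp_force: 27.8
```

Emit:
{"op": "step_arm", "data": {
  "hand": [4,4,4,4,4],
  "delta_pos": [
    [-0.5,-1.0,0],
    [-0.3,-1.1,1.5],
    [0,0,2],
    [0,0,2],
    [0,0,0]
  ],
  "yaw": [-0.14,-0.14,0,0,0]
}}

```text
time_s: 28.65
tcp_pos: [0.5989, 0.3058, 0.0053]
orientation: [[0.133, -0.991, -0.007], [-0.991, -0.133, -0.005], [0.004, 0.008, -1.0]]
contact_force: [-0.3, -0.1, -1.7]
finger_gap: 0.694
grasp_force: 27.8
```

```bash
python3 - <<'E'
from h import *
st();p=env.observe()["tcp_pos"];print("radial",np.hypot(*(p[:2]-[.646,-.0295])), np.arctan2(p[1]+.0295,p[0]-.646))
d=grab("scene");tilt(d,p[:2],(-.1288,.9917),half=(.1,.028),zmax=.1)
E
```

```text
28.65 [0.5989 0.3058 0.0053] phi -1.4371 F [-0.3 -0.1 -1.7] gap 5.93 gf 27.8
radial 0.33856891016762813 1.710241708915184
-0.065 88 0.0184
-0.055 52 0.019
-0.015 10 0.0197
-0.005 50 0.0189
0.005 74 0.0195
0.015 56 0.0862
0.025 6 0.0976
```

Emit:
{"op": "step_arm", "data": {
  "hand": [4,4,4,4,4],
  "delta_pos": [
    [0.9,0,0.1],
    [0.9,0,0.1],
    [0.3,0,0],
    [0.3,0,0],
    [0.2,0,0]
  ],
  "yaw": [0,0,0,0,0]
}}

```text
time_s: 29.2
tcp_pos: [0.6063, 0.2821, 0.0091]
orientation: [[0.133, -0.991, 0.001], [-0.991, -0.133, 0.0], [0.0, -0.001, -1.0]]
contact_force: [-0.1, -0.5, -1.5]
finger_gap: 0.693
grasp_force: 27.8
```

Emit:
{"op": "step_arm", "data": {
  "hand": [4,4,4,4,4],
  "delta_pos": [
    [0.15,0,0],
    [0.15,0,0],
    [0.15,0,0],
    [0,0,0],
    [0,0,0]
  ],
  "yaw": [0,0,0,0,0]
}}

```text
time_s: 29.7
tcp_pos: [0.6061, 0.2819, 0.0095]
orientation: [[0.136, -0.991, 0.001], [-0.991, -0.136, 0.006], [-0.006, -0.002, -1.0]]
contact_force: [0.6, 5.4, -0.8]
finger_gap: 0.693
grasp_force: 27.9
```

Emit:
{"op": "step_arm", "data": {
  "hand": [4,4,4,4,4],
  "delta_pos": [
    [-0.7,0,0.3],
    [0,0,0.4],
    [0.3,0,0],
    [0.3,0,0],
    [0.2,0,0]
  ],
  "yaw": [0,0,0,0,0]
}}

```text
time_s: 30.2
tcp_pos: [0.6052, 0.2816, 0.0021]
orientation: [[0.136, -0.991, -0.001], [-0.991, -0.136, 0.009], [-0.009, -0.0, -1.0]]
contact_force: [-2.4, 10.5, -2.5]
finger_gap: 0.69
grasp_force: 27.7
```

Emit:
{"op": "step_arm", "data": {
  "hand": [4,4,4,4,4],
  "delta_pos": [
    [0.1,0,-0.15],
    [0.05,0,-0.2],
    [0,0,-0.2],
    [0,0,-0.2],
    [0,0,-0.2]
  ],
  "yaw": [0,0,0,0,0]
}}

```text
time_s: 30.7
tcp_pos: [0.6059, 0.2793, 0.0116]
orientation: [[0.136, -0.991, -0.0], [-0.991, -0.136, 0.007], [-0.007, -0.001, -1.0]]
contact_force: [-1.3, 6.4, -3.6]
finger_gap: 0.69
grasp_force: 28.4
```

```bash
python3 - <<'E'
from h import *
st();p=env.observe()["tcp_pos"];d=grab("scene");tilt(d,p[:2],(-.1288,.9917),half=(.09,.028),zmax=.06)
E
```

```text
30.7 [0.6059 0.2793 0.0116] phi -1.4345 F [-1.3  6.4 -3.6] gap 5.89 gf 28.4
-0.065 40 0.0145
-0.055 6 0.0158
-0.025 10 0.0208
-0.015 12 0.0222
-0.005 51 0.0243
0.005 85 0.0254
```

Emit:
{"op": "step_arm", "data": {
  "hand": [4,4,4,4,4],
  "delta_pos": [
    [0.09,0,-0.4],
    [0.12,0,-0.39],
    [0.15,0,-0.39],
    [0.17,0,-0.38],
    [0.2,0,-0.37]
  ],
  "yaw": [0,0,0,0,0]
}}

```text
time_s: 31.25
tcp_pos: [0.6074, 0.2705, 0.0309]
orientation: [[0.135, -0.991, 0.0], [-0.991, -0.135, 0.004], [-0.004, -0.001, -1.0]]
contact_force: [-1.6, 4.3, -2.0]
finger_gap: 0.691
grasp_force: 28.2
```

Emit:
{"op": "step_arm", "data": {
  "hand": [4,4,4,4,4],
  "delta_pos": [
    [0.2,0,-0.34],
    [0.22,0,-0.33],
    [0.23,0,-0.31],
    [0.25,0,-0.3],
    [0.26,0,-0.28]
  ],
  "yaw": [0,0,0,0,0]
}}

```text
time_s: 31.75
tcp_pos: [0.6092, 0.2576, 0.0466]
orientation: [[0.134, -0.991, 0.0], [-0.991, -0.134, 0.002], [-0.002, -0.0, -1.0]]
contact_force: [0.2, 5.1, 0.1]
finger_gap: 0.693
grasp_force: 27.1
```

```bash
python3 - <<'E'
from h import *
st();p=env.observe()["tcp_pos"];d=grab("scene");tilt(d,p[:2],(-.1288,.9917),half=(.09,.028),zmax=.09)
E
```

```text
31.75 [0.6092 0.2576 0.0466] phi -1.436 F [0.2 5.1 0.1] gap 5.91 gf 27.1
-0.045 9 0.0159
-0.035 6 0.025
-0.025 5 0.037
-0.015 23 0.0426
-0.005 38 0.0497
0.005 46 0.0584
0.015 78 0.063
```

Emit:
{"op": "step_arm", "data": {
  "hand": [4,4,4,4,4],
  "delta_pos": [
    [0.28,0,-0.27],
    [0.3,0,-0.26],
    [0.3,0,-0.24],
    [0.32,0,-0.23],
    [0.33,0,-0.21]
  ],
  "yaw": [0,0,0,0,0]
}}

```text
time_s: 32.3
tcp_pos: [0.6117, 0.2415, 0.0585]
orientation: [[0.134, -0.991, 0.001], [-0.991, -0.134, 0.0], [0.0, -0.001, -1.0]]
contact_force: [-0.5, 4.5, 1.1]
finger_gap: 0.689
grasp_force: 26.8
```

Emit:
{"op": "step_arm", "data": {
  "hand": [4,4,4,4,4],
  "delta_pos": [
    [0.4,0,-0.22],
    [0.41,0,-0.19],
    [0.42,0,-0.17],
    [0.43,0,-0.14],
    [0.43,0,-0.11]
  ],
  "yaw": [0,0,0,0,0]
}}

```text
time_s: 32.8
tcp_pos: [0.6144, 0.22, 0.0663]
orientation: [[0.134, -0.991, -0.0], [-0.991, -0.134, -0.001], [0.001, 0.0, -1.0]]
contact_force: [-0.5, 2.5, 0.4]
finger_gap: 0.687
grasp_force: 26.8
```

```bash
python3 - <<'E'
from h import *
st();p=env.observe()["tcp_pos"];d=grab("scene");tilt(d,p[:2],(-.1288,.9917),half=(.09,.028),zmax=.1)
plan([(.61,.225,.19,1.7-np.pi),(.60,-.19,.19,-np.pi)],ystep=.14,step=4.4)
E
```

```text
32.8 [0.6144 0.22   0.0663] phi -1.4368 F [-0.5  2.5  0.4] gap 5.87 gf 26.8
-0.065 20 0.045
0.005 40 0.0347
0.015 152 0.0782
0.025 33 0.0849
from [ 0.6146  0.219   0.0663 -1.4378] t 32.85
[[-0.22, 0.13, -4.12], [-0.22, 0.12, -4.13], [-0.21, 0.13, -4.12]] [0.001, 0.001, 0.002]
-> [ 0.61    0.225   0.19   -1.4418]
[[3.16, 0.49, -0.0], [3.19, 0.07, -0.0], [3.17, -0.35, -0.0], [3.1, -0.76, -0.0], [2.98, -1.16, -0.0]] [0.131, 0.131, 0.131, 0.131, 0.131]
[[2.8, -1.54, -0.0], [2.57, -1.89, -0.0], [2.31, -2.21, -0.0], [2.0, -2.49, -0.0], [1.66, -2.73, -0.0]] [0.131, 0.131, 0.13, 0.131, 0.13]
[[1.29, -2.92, -0.0], [0.9, -3.06, -0.0], [0.49, -3.15, -0.0]] [0.131, 0.13, 0.131]
-> [ 0.6    -0.19    0.19   -3.1418]
```

Emit:
{"op": "step_arm", "data": {
  "hand": [4,4,4,4,4],
  "delta_pos": [
    [-0.2,0,-4.4],
    [-0.2,0,-4.4],
    [0,0,-4.4],
    [3.0,0.5,0],
    [3.1,0,0]
  ],
  "yaw": [0,0,0,0.13,0.13],
  "newtons": 40
}}

```text
time_s: 33.35
tcp_pos: [0.6129, 0.1623, 0.1995]
orientation: [[-0.129, -0.992, 0.001], [-0.992, 0.129, -0.003], [0.003, -0.002, -1.0]]
contact_force: [0.4, -0.6, -1.2]
finger_gap: 0.678
grasp_force: 42.9
```

Emit:
{"op": "step_arm", "data": {
  "hand": [4,4,4,4,4],
  "delta_pos": [
    [3.1,-0.4,0],
    [3.1,-0.8,0],
    [3.0,-1.2,0],
    [2.8,-1.5,0],
    [2.6,-1.9,0]
  ],
  "yaw": [0.13,0.13,0.13,0.13,0.13]
}}

```text
time_s: 33.85
tcp_pos: [0.6102, 0.0002, 0.1976]
orientation: [[-0.705, -0.709, -0.003], [-0.709, 0.705, -0.004], [0.005, -0.001, -1.0]]
contact_force: [0.0, -0.1, -0.9]
finger_gap: 0.676
grasp_force: 42.9
```

Emit:
{"op": "step_arm", "data": {
  "hand": [4,4,4,4,4],
  "delta_pos": [
    [2.3,-2.2,0],
    [2.0,-2.5,0],
    [1.7,-2.7,0],
    [1.3,-2.9,0],
    [0.9,-3.0,0]
  ],
  "yaw": [0.13,0.13,0.13,0.13,0.13]
}}

```text
time_s: 34.35
tcp_pos: [0.607, -0.1583, 0.1976]
orientation: [[-0.99, -0.138, -0.004], [-0.138, 0.99, -0.003], [0.004, -0.002, -1.0]]
contact_force: [0.8, 0.3, -0.9]
finger_gap: 0.679
grasp_force: 42.9
```

```bash
python3 - <<'E'
from h import *
st()
plan([(.605,-.204,.19,-np.pi)],ystep=.14,step=4.)
E
```

```text
34.35 [ 0.607  -0.1583  0.1976] phi -3.0033 F [ 0.8  0.3 -0.9] gap 5.8 gf 42.9
from [ 0.607  -0.1583  0.1976 -3.0033] t 34.35
[[0.41, -2.25, 0.38], [0.26, -2.27, 0.38]] [0.069, 0.069]
-> [ 0.605  -0.204   0.19   -3.1413]
```

Emit:
{"op": "step_arm", "data": {
  "hand": [4,4,4,4,4],
  "delta_pos": [
    [0.4,-2.2,0.8],
    [0.3,-2.2,1.5],
    [0,0,2],
    [0,0,2],
    [0,0,0]
  ],
  "yaw": [0.07,0.07,0,0,0]
}}

```text
time_s: 34.85
tcp_pos: [0.6027, -0.2011, 0.1316]
orientation: [[-1.0, -0.004, -0.009], [-0.004, 1.0, -0.0], [0.009, -0.0, -1.0]]
contact_force: [-0.7, 0.3, -1.7]
finger_gap: 0.68
grasp_force: 43.1
```

```bash
python3 - <<'E'
from h import *
st();d=grab("scene"); p=env.observe()["tcp_pos"]
cv2.imwrite("pics/s7.png",cv2.resize(d["frame"][120:300,150:330],None,fx=3.3,fy=3.3))
prof(d,p[0],p[1],np.arange(.04,.18,.01))
P=d["P"];m=(abs(P[...,2]-.135)<.006)&(abs(P[...,0]-.69)<.055)&(abs(P[...,1]+.204)<.06);print(cv2.minEnclosingCircle((P[m][:,:2]*1000).astype(np.float32)))
E
```

```text
34.85 [ 0.6027 -0.2011  0.1316] phi -3.1377 F [-0.7  0.3 -1.7] gap 5.81 gf 43.1
0.1 4 x [0.602 0.602 0.603] y [-0.184 -0.171]
0.12 4 x [0.606 0.61  0.612] y [-0.184 -0.171]
0.13 3 x [0.613 0.614 0.615] y [-0.207 -0.182]
0.14 12 x [0.592 0.603 0.619] y [-0.23  -0.172]
0.15 52 x [0.593 0.617 0.622] y [-0.23  -0.171]
0.16 10 x [0.595 0.605 0.612] y [-0.23  -0.225]
0.17 9 x [0.601 0.608 0.613] y [-0.23  -0.224]
((677.0365600585938, -202.22409057617188), 42.48745346069336)
```

View pics/s7.png

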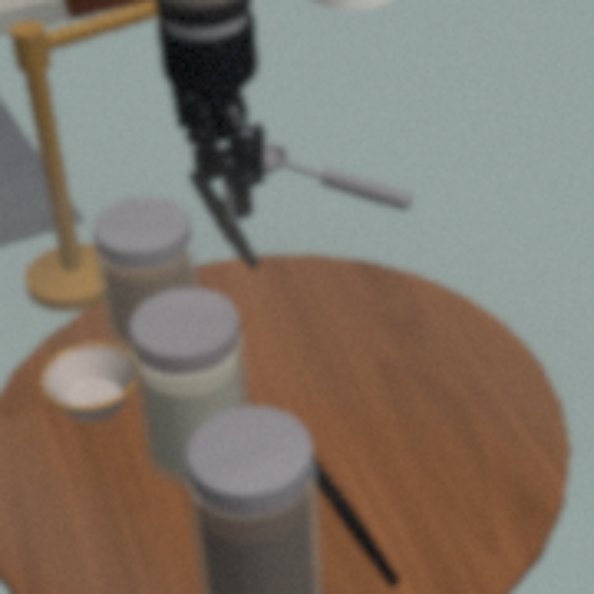

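The short slate hangs slanted at (225,220) in the crop, ahead of the short jar at (145,235). The tall slate is still leaning at (355,520). Lower it.

Emit:
{"op": "step_arm", "data": {
  "hand": [4,4,4,4,4],
  "delta_pos": [
    [-0.6,0,1.5],
    [0,0,1.5],
    [0,0,1.2],
    [0,0,0.2],
    [0,0,0]
  ],
  "yaw": [0,0,0,0,0]
}}

```text
time_s: 35.4
tcp_pos: [0.6124, -0.1992, 0.0907]
orientation: [[-1.0, -0.006, -0.001], [-0.006, 1.0, 0.0], [0.001, 0.0, -1.0]]
contact_force: [-0.5, 0.3, -1.4]
finger_gap: 0.676
grasp_force: 43.2
```

Emit:
{"op": "step_arm", "data": {
  "hand": [4,4,4,4,4],
  "delta_pos": [
    [0,0,0.15],
    [0,0,0.15],
    [0,0,0.15],
    [0,0,0],
    [0,0,0]
  ],
  "yaw": [0,0,0,0,0]
}}

```text
time_s: 35.9
tcp_pos: [0.6129, -0.1993, 0.087]
orientation: [[-1.0, -0.005, 0.0], [-0.005, 1.0, -0.0], [-0.0, -0.0, -1.0]]
contact_force: [-0.3, 0.5, -1.1]
finger_gap: 0.675
grasp_force: 43.2
```

Emit:
{"op": "step_arm", "data": {
  "hand": [4,4,4,4,4],
  "delta_pos": [
    [0,0.15,0.15],
    [0,0.1,0.15],
    [0,0,0.15],
    [0,0,0],
    [0,0,0]
  ],
  "yaw": [0,0,0,0,0]
}}

```text
time_s: 36.4
tcp_pos: [0.6128, -0.1969, 0.0823]
orientation: [[-1.0, -0.005, -0.0], [-0.005, 1.0, -0.0], [0.0, -0.0, -1.0]]
contact_force: [-0.3, 0.9, -1.1]
finger_gap: 0.678
grasp_force: 43.2
```

```bash
python3 - <<'E'
from h import *
st();d=grab("scene"); p=env.observe()["tcp_pos"]
prof(d,p[0],p[1],np.arange(.04,.15,.01))
E
```

```text
36.4 [ 0.6128 -0.1969  0.0823] phi -3.1363 F [-0.3  0.9 -1.1] gap 5.79 gf 43.2
0.05 3 x [0.607 0.61  0.615] y [-0.184 -0.167]
0.07 3 x [0.621 0.621 0.622] y [-0.196 -0.169]
0.08 4 x [0.621 0.623 0.625] y [-0.193 -0.167]
0.09 5 x [0.61  0.626 0.628] y [-0.224 -0.167]
0.1 36 x [0.603 0.626 0.631] y [-0.226 -0.168]
0.11 9 x [0.61  0.614 0.622] y [-0.225 -0.22 ]
0.12 10 x [0.613 0.618 0.623] y [-0.227 -0.22 ]
0.13 5 x [0.612 0.615 0.618] y [-0.225 -0.22 ]
0.14 4 x [0.619 0.621 0.623] y [-0.225 -0.219]
```

Emit:
{"op": "step_arm", "data": {
  "hand": [4,4,4,4,4],
  "delta_pos": [
    [0,-0.3,0],
    [0,-0.25,0.1],
    [-0.1,0,0.1],
    [-0.1,0,0.1],
    [0,0,0]
  ],
  "yaw": [0,0,0,0,0]
}}

```text
time_s: 36.95
tcp_pos: [0.6152, -0.203, 0.0808]
orientation: [[-1.0, -0.005, 0.0], [-0.005, 1.0, -0.002], [-0.0, -0.002, -1.0]]
contact_force: [-1.9, -0.8, 6.5]
finger_gap: 0.679
grasp_force: 42.9
```

Emit:
{"op": "step_arm", "data": {
  "hand": [4,4,4],
  "delta_pos": [
    [0,0,0.1],
    [0,0,0],
    [0,0,0]
  ],
  "yaw": [0,0,0]
}}

```text
time_s: 37.25
tcp_pos: [0.6153, -0.203, 0.0806]
orientation: [[-1.0, -0.005, 0.001], [-0.005, 1.0, -0.002], [-0.001, -0.002, -1.0]]
contact_force: [-3.8, -0.9, 10.9]
finger_gap: 0.678
grasp_force: 43.4
```

Emit:
{"op": "step_arm", "data": {
  "hand": [4,4,6.2,6.8,7.4],
  "delta_pos": [
    [0,0,-0.15],
    [0,0,0],
    [0,0,0],
    [0,0,0],
    [0,0,0]
  ],
  "yaw": [0,0,0,0,0],
  "newtons": 25
}}

```text
time_s: 37.75
tcp_pos: [0.6147, -0.2021, 0.0794]
orientation: [[-1.0, -0.005, -0.0], [-0.005, 1.0, 0.0], [0.0, 0.0, -1.0]]
contact_force: [1.0, -0.2, 0.9]
finger_gap: 0.864
grasp_force: 0.0
```

Emit:
{"op": "step_arm", "data": {
  "hand": [7.4,7.4,7.4,7.4,7.4],
  "delta_pos": [
    [0,0,0],
    [0,0,-2],
    [0,0,-4],
    [0,0,-4.5],
    [0,0,-4.5]
  ],
  "yaw": [0,0,0,0,0]
}}

```text
time_s: 38.25
tcp_pos: [0.6145, -0.202, 0.2311]
orientation: [[-1.0, -0.006, -0.001], [-0.006, 1.0, 0.0], [0.001, 0.0, -1.0]]
contact_force: [0.3, -0.3, -0.2]
finger_gap: 0.864
grasp_force: 0.0
```

Emit:
{"op": "step_arm", "data": {
  "hand": [6,6,6,6,6],
  "delta_pos": [
    [0,0,-4.5],
    [0,0,-4],
    [0,0,-3],
    [0,0,0],
    [0,0,0]
  ],
  "yaw": [0,0,0,0,0]
}}

```text
time_s: 38.75
tcp_pos: [0.615, -0.202, 0.3451]
orientation: [[-1.0, -0.006, 0.001], [-0.006, 1.0, -0.0], [-0.001, -0.0, -1.0]]
contact_force: [-0.9, 0.2, -1.1]
finger_gap: 0.703
grasp_force: 0.0
```

```bash
python3 - <<'E'
from h import *
st();d=grab("scene")
cv2.imwrite("pics/s8.png",cv2.resize(d["frame"][90:330,150:350],None,fx=2.5,fy=2.5))
print("short");prof(d,.62,-.203,np.arange(.03,.12,.01)); print("tall");prof(d,.66,.127,np.arange(.03,.15,.01))
for h,(a,b) in((.135,(.677,-.203)),(.16,(.708,-.04)),(.185,(.7305,.126))):
    P=d["P"];m=(abs(P[...,2]-h)<.006)&(np.hypot(P[...,0]-a,P[...,1]-b)<.046);print(cv2.minEnclosingCircle((P[m][:,:2]*1000).astype(np.float32)))
t=grab("top");P=t["P"];m=(P[...,2]>.27)&(P[...,2]<.31)&(abs(P[...,0]-.383)<.05)&(abs(P[...,1]+.37)<.05);print("pin",m.sum(),P[m].mean(0))
E
```

```text
38.75 [ 0.615  -0.202   0.3451] phi -3.1361 F [-0.9  0.2 -1.1] gap 6.01 gf 0.0
short
0.1 11 x [0.629 0.631 0.634] y [-0.199 -0.173]
tall
0.14 40 x [0.68  0.682 0.688] y [0.121 0.157]
((677.362548828125, -202.0088653564453), 41.036460876464844)
((706.1376953125, -38.43144989013672), 41.16315460205078)
((729.2683715820312, 127.40412902832031), 40.451759338378906)
pin 37 [ 0.38530756 -0.36848448  0.29411841]
```

View pics/s8.png

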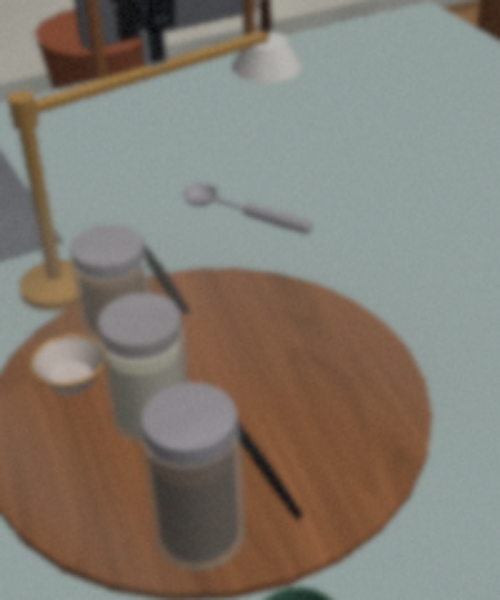

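Both slates lean: the short one at (165,280), the tall one at (268,470), with the jars unmoved. Now I'll swing the lamp back.

```bash
python3 -c "
from h import *
plan([(.384,-.369,.345,2.78-2*np.pi),(.384,-.369,.267,2.78-2*np.pi)])"
```

```text
from [ 0.6141 -0.2023  0.3431 -3.1362] t 38.85
[[2.89, -2.07, -0.02], [2.79, -2.2, -0.02], [2.68, -2.32, -0.02], [2.58, -2.45, -0.03], [2.46, -2.56, -0.02]] [0.046, 0.046, 0.046, 0.046, 0.046]
[[2.34, -2.67, -0.03], [2.21, -2.78, -0.02], [2.09, -2.87, -0.03]] [0.046, 0.045, 0.046]
-> [ 0.384  -0.369   0.345  -3.5032]
[[-0.0, 0.0, 3.9], [-0.0, 0.0, 3.9]] [-0.0, -0.0]
-> [ 0.384  -0.369   0.267  -3.5032]
```

Emit:
{"op": "step_arm", "data": {
  "hand": [6,6,6,6,6],
  "delta_pos": [
    [2.9,-2.1,-0.1],
    [2.8,-2.2,-0.1],
    [2.7,-2.3,0],
    [2.6,-2.4,0],
    [2.5,-2.6,0]
  ],
  "yaw": [0.05,0.05,0.05,0.04,0.04]
}}

```text
time_s: 39.35
tcp_pos: [0.4673, -0.3059, 0.345]
orientation: [[-0.974, 0.224, -0.003], [0.224, 0.975, 0.002], [0.003, 0.001, -1.0]]
contact_force: [-0.1, 0.1, 0.3]
finger_gap: 0.701
grasp_force: 0.0
```

Emit:
{"op": "step_arm", "data": {
  "hand": [6,6,6,6,6],
  "delta_pos": [
    [2.3,-2.7,0],
    [2.2,-2.8,0],
    [2.1,-2.8,0],
    [0,0,0],
    [0,0,0]
  ],
  "yaw": [0.05,0.05,0.04,0,0]
}}

```text
time_s: 39.85
tcp_pos: [0.3821, -0.3677, 0.3455]
orientation: [[-0.933, 0.359, -0.002], [0.359, 0.933, 0.002], [0.002, 0.001, -1.0]]
contact_force: [1.3, 0.2, -0.2]
finger_gap: 0.704
grasp_force: 0.0
```

```bash
python3 -c "
from h import *
plan([(.384,-.369,.267,2.78)])"
```

```text
from [ 0.3821 -0.3677  0.3455  2.7746] t 39.85
[[-0.11, -0.03, 3.92], [-0.12, -0.02, 3.93]] [-0.003, -0.002]
-> [ 0.384  -0.369   0.267   2.7796]
```

Emit:
{"op": "step_arm", "data": {
  "hand": [5,5,5,5,5],
  "delta_pos": [
    [-0.1,0,3.0],
    [-0.1,0,3.0],
    [0,0,1.8],
    [0,0,0],
    [0,0,0]
  ],
  "yaw": [0,0,0,0,0]
}}

```text
time_s: 40.35
tcp_pos: [0.3862, -0.3672, 0.2689]
orientation: [[-0.935, 0.355, 0.0], [0.355, 0.935, 0.001], [0.0, 0.001, -1.0]]
contact_force: [-0.1, -0.1, -0.0]
finger_gap: 0.585
grasp_force: 0.0
```

Emit:
{"op": "step_arm", "data": {
  "hand": [0,0,0,0,0],
  "delta_pos": [
    [0,0,0],
    [0,0,0],
    [0,0,0],
    [0,0,0],
    [0,0,0]
  ],
  "yaw": [0,0,0,0,0],
  "newtons": 25
}}

```text
time_s: 40.85
tcp_pos: [0.3856, -0.3688, 0.2701]
orientation: [[-0.934, 0.357, 0.001], [0.357, 0.934, -0.002], [-0.002, -0.001, -1.0]]
contact_force: [-1.1, 0.3, 5.9]
finger_gap: 0.182
grasp_force: 25.4
```

```bash
python3 lamp.py -1.5 15|uniq; python3 -c "
import numpy as np
v=np.array([.646,-.0295])-[.713,-.327];print(np.arctan2(v[1],v[0]))"
```

```text
40.85 [ 0.3856 -0.3688  0.2701] phi 2.7764 F [-1.1  0.3  5.9] gap 1.55 gf 25.4
r 0.3300901458251596 ang -3.0145099034832206
[1.41, 2.98] 0.1
[ 0.6481075  -0.00335132] -4.514509903483219 1.2764331582833521
1.7923107211515403
```

Emit:
{"op": "step_arm", "data": {
  "hand": [0,0,0,0,0],
  "delta_pos": [
    [0,0,-0.2],
    [0.7,1.5,0],
    [1.41,2.98,0],
    [1.41,2.98,0],
    [1.41,2.98,0]
  ],
  "yaw": [0,0.05,0.1,0.1,0.1]
}}

```text
time_s: 41.35
tcp_pos: [0.3927, -0.2525, 0.2703]
orientation: [[-0.752, 0.659, 0.004], [0.659, 0.752, -0.001], [-0.004, 0.002, -1.0]]
contact_force: [10.3, -3.6, -9.1]
finger_gap: 0.176
grasp_force: 24.7
```

Emit:
{"op": "step_arm", "data": {
  "hand": [0,0,0,0,0],
  "delta_pos": [
    [1.41,2.98,0],
    [1.41,2.98,0],
    [1.41,2.98,0],
    [1.41,2.98,0],
    [1.41,2.98,0]
  ],
  "yaw": [0.1,0.1,0.1,0.1,0.1]
}}

```text
time_s: 41.85
tcp_pos: [0.4678, -0.1106, 0.2703]
orientation: [[-0.343, 0.939, 0.006], [0.939, 0.343, -0.006], [-0.008, 0.004, -1.0]]
contact_force: [11.4, -11.7, -11.5]
finger_gap: 0.177
grasp_force: 25.2
```

```bash
python3 lamp.py -0.6 6|uniq
```

```text
41.85 [ 0.4678 -0.1106  0.2703] phi 1.9211 F [ 11.4 -11.7 -11.5] gap 1.51 gf 25.2
r 0.32702440837933344 ang 2.418351419298623
[1.41, 2.95] 0.1
[ 0.6328678  -0.00994513] 1.8183514192986223 1.321078821609926
```

Emit:
{"op": "step_arm", "data": {
  "hand": [0,0,0,0,0],
  "delta_pos": [
    [1.28,3.05,0],
    [1.28,3.05,0],
    [1.35,3.0,0],
    [1.41,2.95,0],
    [0.7,1.5,0]
  ],
  "yaw": [0.1,0.1,0.1,0.1,0.05]
}}

```text
time_s: 42.35
tcp_pos: [0.5893, -0.026, 0.2702]
orientation: [[0.097, 0.995, 0.0], [0.995, -0.097, -0.002], [-0.002, 0.0, -1.0]]
contact_force: [-0.8, -3.5, 2.8]
finger_gap: 0.175
grasp_force: 26.5
```

Emit:
{"op": "step_arm", "data": {
  "hand": [0,0],
  "delta_pos": [
    [0,0,0],
    [0,0,0]
  ],
  "yaw": [0,0]
}}

```text
time_s: 42.55
tcp_pos: [0.5879, -0.0265, 0.2702]
orientation: [[0.094, 0.996, 0.0], [0.996, -0.094, -0.001], [-0.001, 0.0, -1.0]]
contact_force: [1.5, -3.0, -2.0]
finger_gap: 0.175
grasp_force: 26.0
```

```bash
python3 lamp.py -0.1 1
```

```text
42.55 [ 0.5879 -0.0265  0.2702] phi 1.4764 F [ 1.5 -3.  -2. ] gap 1.49 gf 26.0
r 0.3254505130047912 ang 1.965251218088462
[1.38, 2.94] 0.1
[ 0.61854832 -0.01555672] 1.865251218088462 1.3763897457616492
```

Emit:
{"op": "step_arm", "data": {
  "hand": [0,0,0,0,0],
  "delta_pos": [
    [1.2,2.55,0],
    [1.2,2.55,0],
    [0,0,0],
    [0,0,0],
    [0,0,0]
  ],
  "yaw": [0.087,0.087,0,0,0]
}}

```text
time_s: 43.05
tcp_pos: [0.6405, -0.0102, 0.2703]
orientation: [[0.266, 0.964, -0.001], [0.964, -0.266, -0.002], [-0.002, -0.0, -1.0]]
contact_force: [1.6, -4.5, -2.8]
finger_gap: 0.175
grasp_force: 26.0
```

```bash
python3 lamp.py -0.1 1
```

```text
43.05 [ 0.6405 -0.0102  0.2703] phi 1.3019 F [ 1.6 -4.5 -2.8] gap 1.49 gf 26.0
r 0.32499848770444223 ang 1.7957737353897836
[1.39, 2.93] 0.1
[ 0.67248819 -0.00453634] 1.6957737353897835 1.201944453992199
```

Release, rise, back off and look.

Emit:
{"op": "step_arm", "data": {
  "hand": [3,5,5,5,5],
  "delta_pos": [
    [0,0,0],
    [0,0,0],
    [0,0,0],
    [0,0,-2],
    [0,0,-4]
  ],
  "yaw": [0,0,0,0,0]
}}

```text
time_s: 43.55
tcp_pos: [0.639, -0.0083, 0.3285]
orientation: [[0.264, 0.965, -0.007], [0.965, -0.264, 0.0], [-0.001, -0.007, -1.0]]
contact_force: [0.0, -0.2, 0.1]
finger_gap: 0.587
grasp_force: 0.0
```

Emit:
{"op": "step_arm", "data": {
  "hand": [5,5,5,5,5],
  "delta_pos": [
    [0,0,-4],
    [-2,-3,-1],
    [-2,-3.5,0],
    [-2,-3.5,0],
    [-1,-2,0]
  ],
  "yaw": [0,0,0,0,0]
}}

```text
time_s: 44.05
tcp_pos: [0.5044, -0.0441, 0.3812]
orientation: [[0.265, 0.964, -0.001], [0.964, -0.265, -0.001], [-0.001, -0.0, -1.0]]
contact_force: [-0.5, -0.5, -0.3]
finger_gap: 0.585
grasp_force: 0.0
```

Emit:
{"op": "step_arm", "data": {
  "hand": [5,5,5,5],
  "delta_pos": [
    [0,0,0],
    [0,0,0],
    [0,0,0],
    [0,0,0]
  ],
  "yaw": [0,0,0,0]
}}

```text
time_s: 44.45
tcp_pos: [0.5077, -0.0435, 0.3807]
orientation: [[0.263, 0.965, 0.0], [0.965, -0.263, 0.001], [0.001, -0.0, -1.0]]
contact_force: [-0.1, -0.4, -0.5]
finger_gap: 0.584
grasp_force: 0.0
```

```bash
python3 - <<'E'
from h import *
st();d=grab("scene")
cv2.imwrite("pics/s9.png",d["frame"])
print("short");prof(d,.62,-.203,np.arange(.03,.12,.01)); print("tall");prof(d,.66,.127,np.arange(.03,.15,.01))
P=d["P"];m=(P[...,2]>.268)&(P[...,2]<.31)&(np.hypot(P[...,0]-.64,P[...,1]+.007)<.04);print("pin",m.sum(),P[m].mean(0))
E
```

```text
44.45 [ 0.5077 -0.0435  0.3807] phi 1.3043 F [-0.1 -0.4 -0.5] gap 4.99 gf 0.0
short
0.1 9 x [0.63  0.632 0.634] y [-0.197 -0.175]
tall
0.14 39 x [0.679 0.683 0.687] y [0.122 0.156]
pin 103 [ 0.64232473 -0.00167475  0.28697868]
```

View pics/s9.png

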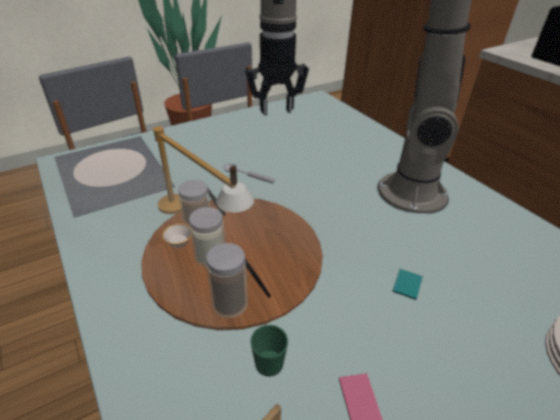

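The lamp's shade, (235,195), is back over the board. The tall slate leans at (258,278), and the short one is next to its jar at (210,195). Nothing else has moved.

```bash
python3 -c "
from cell import env
print(env.job_done())"
```

```text
the job is handed in; nothing more can be done
None
```

The short and tall slates lean against their own jars, the middle slate was absent, the lamp's shade is back over the lazy Susan about 25 mm from its centre, and I handed the job in at about 44 s (no verdict was returned).

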